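Ready the analyser: cull broken racks, lay the carton down, latch through the hidden slot

ROBOT

A 6-joint arm with a two-finger parallel gripper is mounted at the origin on the work surface. World frame = base frame: x ahead of the robot, y to its left, z up, the work surface at z = 0. Lengths are in m, angles in degrees, forces in N, time in s.
With the tool pointing down it reaches from about 0.4 to 0.825 m from the base axis. Payload 7 kg.
Tool frame: the origin (TCP) lies midway between the tips of the shut fingers; the grasp point (between the pads) lies 19 mm behind it; z points along the fingers, y is the direction in which the jaws open and shut (so a half turn about z gives the same grasp; the last joint's range is limited). The gripper opens to 88 mm and grips with 3 to 60 N. Pads are 19 mm wide; open, the fingers measure 130 mm over their backs; the gripper's body (78 mm by 193 mm) begins 47 mm behind the grasp point.
Start: joints at [92.596, 20.546, 0.682, 0, -70.136, -16.507], TCP at [0.162, 0.655, 0.197] pointing down, gripper open.
Joint ranges: [-176.03, 176.03], [-82.01, 121.73], [-58.28, 71.71], [-173.87, 95.51], [-174.79, -0.11], [-173.66, 173.66]. Speed limits (degrees/s): [136.94, 136.94, 172.46, 180, 180, 180].

INTERFACE

Orientations are given as a 3x3 rotation matrix whose columns are the frame's x, y, z axes.
In Python, from rig import robot gives the robot as it stands. Calls block until the motion is done:
- robot.goto(position, orientation): joint-space move of the TCP to a pose.
- robot.servo_line(position, ori=None, speed=0.15): straight line of the TCP; ori=None keeps the orientation; speed is the mean speed in m/s.
- robot.movej(angles): joint-space move.
- robot.move_gripper(opening): opening from 0.0 (shut) to 1.0 (fully open); the grip force is fixed at half the most; returns when the fingers have stopped.
- robot.dwell(seconds).
- robot.ik(position, orientation): joint angles nearest the present ones, or None.
- robot.grab_frame(name): name is "scene" or "side" or "wrist"; returns (picture, depth): 400x640x3 uint8, red, green, blue; 400x640 float32, m along the optical axis (not along the pixel's ray), 0 where there is no reading.
- robot.camera_info(name): a dict with "vfov" (degrees; the focal length in pixels is half the picture's height over the tangent of half this angle, whatever the lens; pixels are square), "cx", "cy" (the principal point, pixels), "view" (4x4, takes a point from world to camera coordinates); the wrist camera has in their place "T_tool_cam" (4x4, takes a point from camera to tool coordinates, whose origin is the TCP and whose axes are the flange's). Camera axes: x right, y down, z forward; pixel columns grow to the right and rows downward; lengths in m; the calibration is good to about 2 mm. A picture is of the moment at which its call begins: read the wrist's pose just before it. camera_info takes no time and is no camera call.
A pose or a line that the arm cannot do raises robot.Unreachable and nothing moves.
- robot.job_done(): hands the job in, once; it reports no verdict.
Readings, each from a call of its own:
- robot.read_t(): time.
- robot.read_qpos(): joint angles.
- robot.read_qvel(): joint speeds.
- robot.read_effort(): joint torques, N m.
- robot.read_position(): TCP position.
- robot.read_tcp_rot(): TCP orientation.
- robot.read_force(): force on the tool from outside, world axes, zero at the start.
- robot.read_ft_torque(): the same for the moment, N m.
- robot.read_grip_width(): opening from 0.0 (shut) to 1.0 (fully open).
Only numpy, scipy, OpenCV 4.12 (cv2) and the standard library are available. Lean on these libraries where they do the work, as an engineer would, in place of code of your own. Each camera call takes 0.05 s, during which the arm holds its last target.

TASK

Get the analyser ready for its run: put every broken tube rack (snapped short, or with an end broken away) into the grey discard bin and leave the whole ones standing on the blue mat, and tip the tall carton over the step so that it lies flat on the middle of the low deck. Only once the carton is down, take the service rod from the cradle on the module, feel with its tip across the hidden face inside the module's front recess until you find the slot, and push the latch behind it fully home. Withdraw the rod and lay it back in its cradle as you found it, and do not disturb the bottle or the jar.

Things in the scene. Friction and masses are not known exactly. Their poses are not given: they have to be found in the camera images.
- module: White analyser module, fixed, 320 wide (y), 150 high, from 50 before its origin to 180 mm behind it (x). Origin: on the bench below the middle of the hidden face; x points away from the robot, into the face; z up. Its robot-side front has a recess 150 mm wide about the middle, open from 55 to 135 mm above the bench and 50 mm deep under a roof; the hidden face is its back wall (plane x = 0).
- face_mid (a point): Middle of the hidden face, 95 mm above the bench; axes as the module. The face is a flat rigid plate 20 mm thick with one slot right through it, 20 wide (y) and 36 mm high, centred at this height; sideways (y) the slot's centre lies anywhere within 40 mm of this point, differently each time.
- latch (a joint): Travel of the steel latch behind the slot: 0 = out (its front 20 mm behind the face), 0.020 m = fully home on a hard stop. Moves along the module's +x, friction about 3 N, no spring: it stays where it is pushed. A 12 by 30 mm white tab at the rear right of the module's top rises by the same travel, from flush to 20 mm proud.
- rod_handle (a point): Service rod: black square handle 70 x 24 x 24 mm with a round steel shaft of 12 mm diameter and 115 mm length on its front end. The point is the centre of the handle; x runs along the rod to the tip, which is 150 mm from this point. 160 g. At the start it lies in the cradle on the module's top, crosswise, tip pointing to the module's +y (left).
- cradle (a point): Where the rod's handle centre belongs, 30 mm above the module's top; axes as the module; the rod lies along y, tip towards +y. Two supports with 8 mm high lips: one, 14 mm long, 28 mm to the -y side, carries the handle's rear (5 mm gap each side); one, 16 mm long, 78 mm to the +y side, carries the shaft (6 mm gap each side). Between them the handle is free front and back.
- deck: Low grey loading deck, fixed, 12 mm high with a black rubber top, 220 mm long (x) and 200 mm wide (y), with a 30 mm high end stop at 212 mm. Origin: on the bench, at the middle of its robot-side edge, whose 12 mm step is the stop for the carton's base; x points along the deck away from the robot.
- carton_mid (a point): Tall cardboard buffer carton 75 x 110 x 180 mm (x, y, z), rigid, 350 to 700 g, standing on the bench on the robot side of the deck, its face within 15 mm of the step. The point is its centre, 90 mm above its underside; x is its thin direction, roughly along the deck's x, z is its tall axis.
- mat: Blue loading mat, fixed, 240 x 380 x 3 mm (x, y, z); origin on the bench under its middle. The racks stand on it in up to four columns about 95 mm apart (y) and two rows 105 mm apart (x), their lengths roughly along x.
- rack_a_mid (a point): A white plastic tube rack 84 x 30 x 40 mm (x, y, z) with four dark tube holes along its top: a whole one. The point is its centre, half-way up (20 mm above its underside); x runs along its length. May be absent.
- rack_b_mid (a point): Another white plastic tube rack 84 x 30 x 40 mm (x, y, z) with four dark tube holes along its top: a whole one. The point is its centre, half-way up (20 mm above its underside); x runs along its length. May be absent.
- rack_c_mid (a point): Another white plastic tube rack 84 x 30 x 40 mm (x, y, z) with four dark tube holes along its top: a whole one. The point is its centre, half-way up (20 mm above its underside); x runs along its length. May be absent.
- rack_d_mid (a point): Another white plastic tube rack 84 x 30 x 40 mm (x, y, z) with four dark tube holes along its top: a whole one. The point is its centre, half-way up (20 mm above its underside); x runs along its length. May be absent.
- short_a_mid (a point): Broken rack: snapped short, 46 x 30 x 40 mm (x, y, z) with two holes. The point is its centre, half-way up. May be absent.
- short_b_mid (a point): Broken rack: snapped short, 46 x 30 x 40 mm (x, y, z) with two holes. The point is its centre, half-way up. May be absent.
- chipped_a_mid (a point): Broken rack: one end broken down to a 16 mm high stub. Its full-height part is 46 x 30 x 40 mm (x, y, z); the stub, 30 mm wide, reaches 61 mm from the point along +x. The point is the centre of the full-height part, half-way up. May be absent.
- chipped_b_mid (a point): Broken rack: one end broken down to a 16 mm high stub. Its full-height part is 46 x 30 x 40 mm (x, y, z); the stub, 30 mm wide, reaches 61 mm from the point along +x. The point is the centre of the full-height part, half-way up. May be absent.
- bin: Open grey discard bin, fixed, 260 x 240 x 70 mm (x, y, z), walls and floor 5 mm thick; origin on the bench under its middle.
- bottle: Bystander: amber bottle, 64 mm across, 140 mm high, origin at its underside.
- jar: Bystander: white jar, 60 mm across, 90 mm high, origin at its underside.

How it is judged (in metres and radians):
On the way, in this order (a step that is already met when the one before it is completed fails the run):
1. the carton lies flat on the deck (angle between carton_mid's own z axis and vertical between 1.42 and 1.72 rad and x of carton_mid in the frame of deck between 0.035 and 0.14 m and y of carton_mid in the frame of deck between -0.05 and 0.05 m and z of carton_mid in the frame of deck between 0.03 and 0.07 m), for 0.3 s.
2. the latch is pushed home through the slot (value of joint latch above 0.015 m), for 0.2 s.
At the end, for the whole second after the job is handed in: Carton flat on its side, centre 35-140 mm past the step, within 50 mm of midline; latch in over 15 mm; broken racks in the bin; whole racks upright on the mat; rod in its cradle, handle within 12 mm along, 8 across, 5 in height, 0.12 rad (all of step 1 and value of joint latch above 0.015 m and x of short_a_mid in the frame of bin between -0.13 and 0.13 m and y of short_a_mid in the frame of bin between -0.12 and 0.12 m and z of each of short_a_mid, short_b_mid, chipped_a_mid, chipped_b_mid in the frame of bin below 0.075 m and x of short_b_mid in the frame of bin between -0.13 and 0.13 m and y of short_b_mid in the frame of bin between -0.12 and 0.12 m and x of chipped_a_mid in the frame of bin between -0.13 and 0.13 m and y of chipped_a_mid in the frame of bin between -0.12 and 0.12 m and x of chipped_b_mid in the frame of bin between -0.13 and 0.13 m and y of chipped_b_mid in the frame of bin between -0.12 and 0.12 m and x of rack_a_mid in the frame of mat between -0.125 and 0.125 m and y of rack_a_mid in the frame of mat between -0.195 and 0.195 m and angle between each of rack_a_mid, rack_b_mid, rack_c_mid, rack_d_mid's own z axis and vertical below 0.15 rad and height (world z) of each of rack_a_mid, rack_b_mid, rack_c_mid, rack_d_mid below 0.03 m and x of rack_b_mid in the frame of mat between -0.125 and 0.125 m and y of rack_b_mid in the frame of mat between -0.195 and 0.195 m and x of rack_c_mid in the frame of mat between -0.125 and 0.125 m and y of rack_c_mid in the frame of mat between -0.195 and 0.195 m and x of rack_d_mid in the frame of mat between -0.125 and 0.125 m and y of rack_d_mid in the frame of mat between -0.195 and 0.195 m and y of rod_handle in the frame of cradle between -0.012 and 0.012 m and x of rod_handle in the frame of cradle between -0.008 and 0.008 m and z of rod_handle in the frame of cradle between -0.005 and 0.005 m and angle between the x axis of rod_handle and the y axis of cradle, either way round below 0.12 rad and z of rod_handle in the frame of module above 0.17 m); the robot touches nothing.
It fails at once if the bottle is pushed more than 30 mm from its place or tipped (distance of bottle from where it was at the start of the episode above 0.03 m or angle between bottle's own z axis and vertical above 0.4 rad).
It fails at once if the jar is pushed more than 30 mm from its place or tipped (distance of jar from where it was at the start of the episode above 0.03 m or angle between jar's own z axis and vertical above 0.4 rad).
Of rack_a, rack_b, rack_c, rack_d only 2 to 4 are there at a start; the rules pass over those that are not, and their reading is None.
Of short_a, short_b, chipped_a, chipped_b only 3 to 4 are there at a start; the rules pass over those that are not, and their reading is None.
At some moment in a run one of short_a, short_b, chipped_a, chipped_b may be knocked a few centimetres aside while the robot is not near it.
It also fails if it takes over 210 s, if anything falls off the work surface, if the arm or the gripper's body presses on something with over 40 N, if the wrist force passes 120 N, or if a joint passes its speed limit or range.

## Working session

There is one attempt and no reset: what is moved stays moved. The work goes in short steps, each a Python script; the robot and the scene stay as the last script left them, time stands still between calls to the robot, and variables do not carry over. Pictures are saved under pics/ and viewed, and the job is handed in when it is done.

```bash
ls -la; mkdir -p pics
python3 - <<'E'
from rig import robot
import cv2,numpy as np
print(robot.read_t())
for n in ["scene","side","wrist"]:
    p,d=robot.grab_frame(n); cv2.imwrite(f"pics/a_{n}.png",p[:,:,::-1]); np.save(f"a_{n}.npy",d)
    ci=robot.camera_info(n); print(n,{k:(np.round(v,4).tolist() if hasattr(v,'shape') else v) for k,v in ci.items()})
print(robot.read_tcp_rot())
E
```

```text
total 12
drwxr-xr-x  3 agent agent 4096 Dec  7 15:35 .
drwxr-xr-x 23 root  root  4096 Dec  7 15:35 ..
drwxr-xr-x  2 agent agent 4096 Dec  7 15:35 pics
0.0
scene {'vfov': 57.05952152793005, 'cx': 318.68091213924873, 'cy': 200.9979196916034, 'view': [[0.0476, 0.9988, 0.0148, -0.0065], [0.5574, -0.0142, -0.8301, -0.2311], [-0.8289, 0.0477, -0.5574, 1.6454], [0.0, 0.0, 0.0, 1.0]]}
side {'vfov': 55.102450094284904, 'cx': 322.1004729270477, 'cy': 205.74283399326114, 'view': [[0.8723, -0.4886, 0.0214, -0.5487], [-0.2355, -0.4581, -0.8571, 0.2461], [0.4286, 0.7426, -0.5146, 0.9604], [0.0, 0.0, 0.0, 1.0]]}
wrist {'vfov': 58.428249710691496, 'cx': 319.09597786429777, 'cy': 198.6983861153027, 'T_tool_cam': [[-0.0001, -0.9616, -0.2744, 0.074], [1.0, -0.0, -0.0004, 0.0004], [0.0004, -0.2744, 0.9616, -0.187], [0.0, 0.0, 0.0, 1.0]]}
[[ 9.70645312e-01 -2.40515354e-01 -2.06658661e-04]
 [-2.40515423e-01 -9.70644514e-01 -1.24863149e-03]
 [ 9.97229504e-05  1.26168290e-03 -9.99999199e-01]]
```

View pics/a_scene.png

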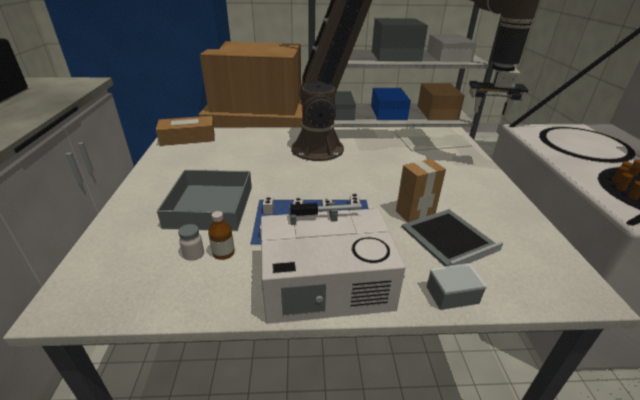

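View pics/a_side.png

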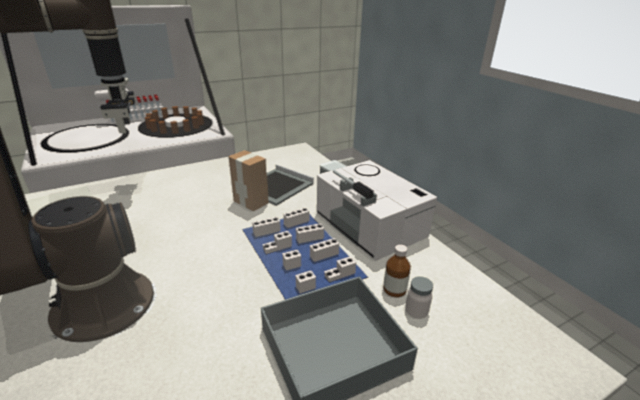

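View pics/a_wrist.png

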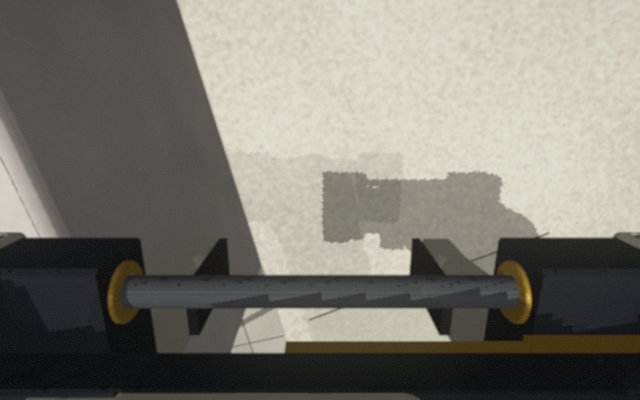

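The scene camera sees the module at the front (260-400, 210-315), the carton at (420,190), the deck at (450,235), the bin at (207,200), the bottle at (221,236) and the jar at (190,240). The side camera shows 8 racks on the mat (250-360, 210-290), and the rod handle at (358,190). I'll deproject these and enlarge the crops.

```bash
cat > h.py <<'E'
import numpy as np,cv2
from rig import robot
def world_pts(name,d,ci,T=None):
    H,W=d.shape; f=H/2/np.tan(np.radians(ci['vfov'])/2)
    u,v=np.meshgrid(np.arange(W),np.arange(H))
    P=np.stack([(u-ci['cx'])/f*d,(v-ci['cy'])/f*d,d,np.ones_like(d)],-1)
    M=np.linalg.inv(ci['view']) if 'view' in ci else T@ci['T_tool_cam']
    w=P@np.asarray(M).T; w=w[...,:3]; w[d<=0]=np.nan; return w
def tool_T():
    T=np.eye(4);T[:3,:3]=robot.read_tcp_rot();T[:3,3]=robot.read_position();return T
def snap(name,tag):
    T=tool_T() if name=='wrist' else None
    p,d=robot.grab_frame(name); ci=robot.camera_info(name)
    cv2.imwrite(f'pics/{tag}.png',p[:,:,::-1]); w=world_pts(name,d,ci,T); np.save(f'{tag}.npy',w); return p,w
def proj(name,P,T=None):
    ci=robot.camera_info(name);f=200/np.tan(np.radians(ci['vfov'])/2)
    M=np.asarray(ci['view']) if 'view' in ci else np.linalg.inv(T@ci['T_tool_cam'])
    c=M@np.r_[P,1];return ci['cx']+f*c[0]/c[2],ci['cy']+f*c[1]/c[2]
def down(yaw): # tool x axis heading yaw deg
    a=np.radians(yaw);c,s=np.cos(a),np.sin(a)
    return np.array([[c,s,0],[s,-c,0],[0,0,-1.]])
E
python3 - <<'E'
from h import *
for n in ['scene','side']:
    d=np.load(f'a_{n}.npy'); w=world_pts(n,d,robot.camera_info(n)); np.save(f'w_{n}.npy',w)
w=np.load('w_side.npy');s=np.load('w_scene.npy')
def at(w,u,v): return np.round(w[v,u],3)
print('bench',at(s,150,290),at(w,200,300))
# top-down map of heights
import itertools
for nm,W in [('scene',s),('side',w)]:
    m=np.zeros((600,600,3),np.uint8)
    pic=cv2.imread(f'pics/a_{nm}.png')
    x=W[...,0];y=W[...,1];z=W[...,2]
    ok=np.isfinite(x)&(x>0.1)&(x<1.3)&(y>-.6)&(y<.6)&(z>-.02)&(z<.3)
    for v,u in zip(*np.where(ok)):
        r=int(599-(x[v,u]-.1)*500);c=int(300-y[v,u]*500)
        cv2.circle(m,(c,r),1,tuple(int(q) for q in pic[v,u]),-1)
    cv2.imwrite(f'pics/top_{nm}.png',m)
p=cv2.imread('pics/a_side.png')[130:310,215:445]; cv2.imwrite('pics/side_crop.png',cv2.resize(p,None,fx=3.4,fy=3.3,interpolation=cv2.INTER_CUBIC))
p=cv2.imread('pics/a_scene.png')[150:325,240:510]; cv2.imwrite('pics/scene_crop.png',cv2.resize(p,None,fx=2.9,fy=2.9,interpolation=cv2.INTER_CUBIC))
E
```

```text
bench [ 0.817 -0.466  0.002] [ 0.216 -0.099 -0.   ]
```

View pics/side_crop.png

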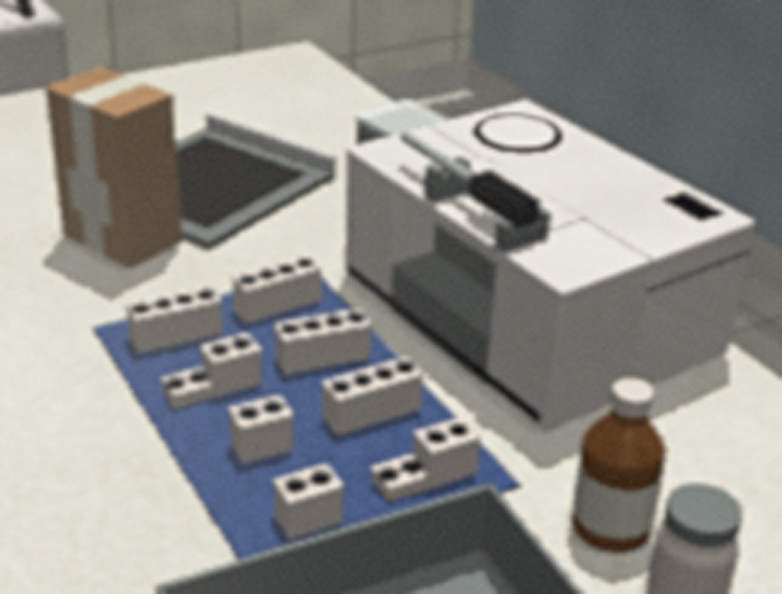

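View pics/scene_crop.png

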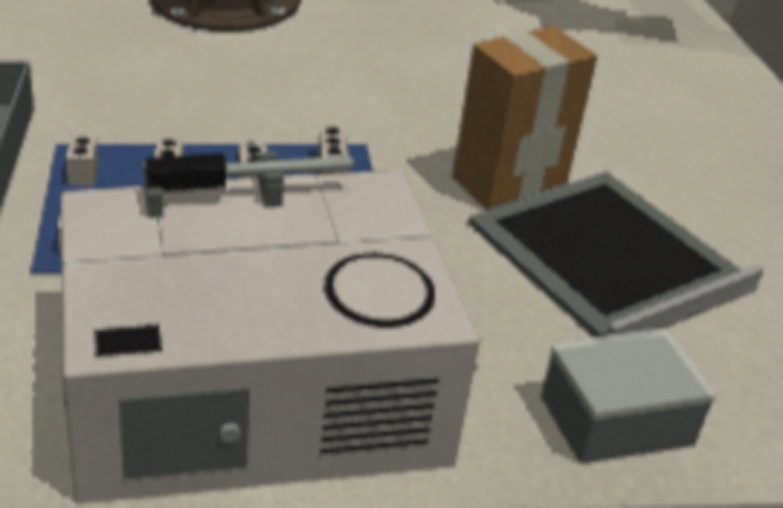

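View pics/top_side.png

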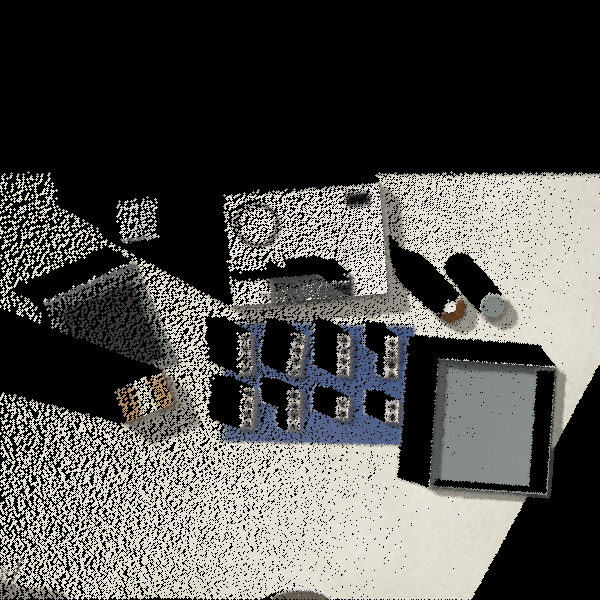

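View pics/top_scene.png

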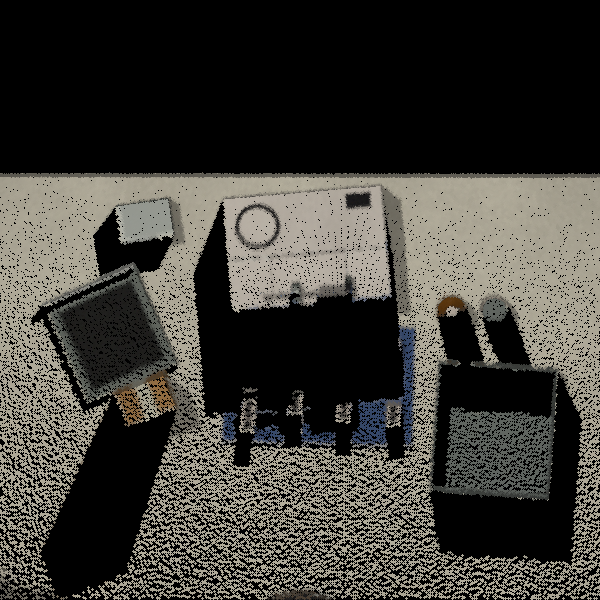

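Three things are clear so far:
- **Racks:** there are 8. The far row is whole, whole, whole, chipped (left to right). The near row is whole, chipped, short, short.
- **Depth:** it is clean and agrees between the two cameras.
- **Deck:** it is rotated about 25°.

Next I'll fit poses.

```bash
cat >> h.py <<'E'
from scipy import ndimage
def clusters(P,cell=0.004,minn=15,dil=1):
    x0=P[:,:2].min(0); ij=((P[:,:2]-x0)/cell).astype(int); g=np.zeros(ij.max(0)+1,bool); g[ij[:,0],ij[:,1]]=1
    L,n=ndimage.label(ndimage.binary_dilation(g,iterations=dil),np.ones((3,3))); l=L[ij[:,0],ij[:,1]]
    return [P[l==k] for k in range(1,n+1) if (l==k).sum()>=minn]
def rect(P):
    (c,s,a)=cv2.minAreaRect((P[:,:2]*1000).astype(np.float32))
    w,h=s
    if h>w: w,h=h,w;a+=90
    a=(a+90)%180-90
    return np.array(c)/1000,w,h,a   # a = heading of long side
def racks(w,lo=.037,hi=.052,box=(.38,.72,-.25,.27)):
    P=w.reshape(-1,3);P=P[np.isfinite(P).all(1)]
    P=P[(P[:,0]>box[0])&(P[:,0]<box[1])&(P[:,1]>box[2])&(P[:,1]<box[3])&(P[:,2]>lo)&(P[:,2]<hi)]
    return [(rect(c),len(c),c[:,2].mean()) for c in clusters(P)]
E
python3 - <<'E'
from h import *
w=np.load('w_side.npy');s=np.load('w_scene.npy')
print('tops');
for r in racks(w): print(np.round(r[0][0],4),np.round(r[0][1:],1),r[1],round(r[2],4))
print('stubs')
for r in racks(w,.015,.0225): print(np.round(r[0][0],4),np.round(r[0][1:],1),r[1])
A=np.concatenate([w.reshape(-1,3),s.reshape(-1,3)]);A=A[np.isfinite(A).all(1)]
def sel(A,x0,x1,y0,y1,z0,z1): return A[(A[:,0]>x0)&(A[:,0]<x1)&(A[:,1]>y0)&(A[:,1]<y1)&(A[:,2]>z0)&(A[:,2]<z1)]
for nm,W in (('side',w),('scene',s)):
  B=W.reshape(-1,3);B=B[np.isfinite(B).all(1)]
  print(nm)
  for n,b in dict(carton=(.4,.6,.2,.45,.172,.19),deck=(.45,.8,.23,.6,.008,.018),stop=(.55,.85,.25,.6,.025,.04),modtop=(.6,1,-.25,.2,.142,.155),rod=(.6,.85,-.2,.15,.165,.2),rodh=(.6,.85,-.2,.15,.188,.2),binrim=(.2,.65,-.6,-.2,.064,.074),bottle=(.55,.8,-.4,-.2,.12,.15),jar=(.55,.8,-.5,-.3,.08,.1)).items():
    Q=sel(B,*b)
    if len(Q)>10: r=rect(Q);print(n,np.round(r[0],4),np.round(r[1:],1),len(Q),np.round(Q[:,2].mean(),4))
E
```

```text
tops
[0.4813 0.1007] [85.7 38.2 -3. ] 177 0.0428
[ 0.4736 -0.1878] [46.  32.8 -4.4] 165 0.043
[ 0.48   -0.0884] [45.9 31.4 -3.3] 136 0.043
[0.497  0.0085] [46.  33.6 -2.6] 117 0.0426
[0.514  0.2559] [74.2 26.5 -0.8] 82 0.0446
[ 0.586  -0.0904] [85.3 33.  -0.9] 228 0.043
[0.5872 0.0039] [84.7 37.5 -8.4] 197 0.0429
[0.5906 0.1082] [84.7 37.1  5.1] 160 0.0429
[ 0.6013 -0.1873] [47.9 33.8 -1.5] 148 0.043
[ 0.6943 -0.0256] [318.2  14.  -83.4] 263 0.0446
stubs
[0.4769 0.0081] [81.3 33.5 -3. ] 117
[0.4761 0.0894] [ 86.2  26.5 -20.8] 56
[ 0.4668 -0.1974] [ 50.8  23.1 -33.3] 43
[ 0.4743 -0.0977] [ 52.6  22.8 -36.3] 35
[0.5136 0.2543] [73.  28.7 -1.3] 35
[ 0.5814 -0.1858] [82.5 33.  -2.6] 151
[ 0.5823 -0.1026] [ 87.6  27.8 -19.4] 66
[ 0.5799 -0.0064] [ 84.9  27.4 -27.9] 55
[0.5877 0.0937] [ 85.7  28.2 -12.4] 41
[ 0.6931 -0.027 ] [314.2  13.5 -83.4] 147
side
carton [0.5019 0.3062] [110.7  78.6 -68.5] 365 0.1795
deck [0.5981 0.3601] [300.  208.5  24.3] 1057 0.0131
stop [0.6582 0.3984] [282.1 196.2  16.3] 97 0.0299
modtop [ 0.8058 -0.0145] [324.3 233.2 -86.2] 3126 0.1506
rod [ 0.718  -0.0142] [187.7  51.6 -85.7] 440 0.1818
rodh [ 0.7229 -0.0715] [ 72.1  24.5 -86.4] 114 0.1921
binrim [ 0.4774 -0.39  ] [331.3 243.7  -4.2] 1405 0.069
bottle [ 0.68   -0.3042] [29.1 28.1 77.4] 132 0.1355
jar [ 0.6815 -0.3563] [117.6  55.1 -84.7] 520 0.0899
scene
carton [0.4992 0.3078] [112.5  78.5 -69.1] 523 0.1812
deck [0.5974 0.3634] [297.7 204.1  23.8] 2826 0.0145
stop [0.6651 0.3204] [307.6 243.3 -58.9] 230 0.0307
modtop [ 0.8046 -0.0138] [319.2 234.2 -85.2] 8091 0.1517
rod [ 0.7195 -0.013 ] [187.7  51.6 -88.4] 651 0.1847
rodh [ 0.7171 -0.0132] [182.1  26.4 -85.9] 216 0.1927
binrim [ 0.4384 -0.3877] [268.  241.   -4.2] 579 0.0697
bottle [ 0.6804 -0.3029] [ 26.6  26.6 -57.6] 120 0.1362
jar [ 0.6834 -0.3575] [116.5  51.4  87.6] 331 0.0908
```

Run:
```python
from h import *
s=np.load('w_scene.npy').reshape(-1,3); w=np.load('w_side.npy').reshape(-1,3)
for nm,B in (('scene',s),('side',w)):
  B=B[np.isfinite(B).all(1)]
  # outer region only: away from carton footprint & robot side of it
  for ang in (22,24,26):
    a=np.radians(ang);ex=np.array([np.cos(a),np.sin(a)]);ey=np.array([-ex[1],ex[0]])
    Q=B[(B[:,2]>.007)&(B[:,2]<.04)&(B[:,0]>.48)&(B[:,0]<.85)&(B[:,1]>.2)&(B[:,1]<.6)]
    c=np.array([.5005,.307]);u=(Q[:,:2]-c)@ex;v=(Q[:,:2]-c)@ey
    k=(u>.06)&(u<.3)&(np.abs(v)<.14)
    d=k&(Q[:,2]<.016); st=k&(Q[:,2]>.022)
    # edges vs v, vs u
    def ed(a,b,bins,f): 
        r=[]
        for i in range(len(bins)-1):
            m=(a>bins[i])&(a<bins[i+1]); r.append(round(float(f(b[m])),4) if m.sum()>3 else None)
        return r
    print(nm,ang,'vmin',ed(u[d],v[d],[.07,.11,.15,.19,.23],np.min),'vmax',ed(u[d],v[d],[.07,.11,.15,.19,.23],np.max),'stop u med',ed(v[st],u[st],[-.1,-.05,0,.05,.1],np.median))
    d=(Q[:,2]<.016)&(np.abs(u)<.08); print('   near edge u min', ed(v[d],u[d],[-.12,-.1,-.08,-.06,.06,.08,.1,.12],np.min))
for nm,B in (('side',w.reshape(-1,3)),):
  B=B[np.isfinite(B).all(1)]
  for r in racks(B,.0405,.05): print(np.round(r[0][0],4),np.round(r[0][1:],1),r[1])
```

```text
scene 22 vmin [-0.0856, -0.0837, -0.0831, -0.0829] vmax [0.1154, 0.1192, 0.1195, 0.1207] stop u med [0.2587, 0.2578, 0.2556, 0.2543]
   near edge u min [None, -0.0042, 0.0413, -0.036, 0.0357, 0.0362, 0.0369]
scene 24 vmin [-0.0884, -0.0884, -0.089, -0.0903] vmax [0.1126, 0.1134, 0.114, 0.1139] stop u med [0.256, 0.2567, 0.2568, 0.2565]
   near edge u min [None, -0.0074, 0.0389, -0.0377, 0.0379, 0.0393, 0.0406]
scene 26 vmin [-0.0918, -0.0932, -0.0948, -0.0975] vmax [0.1101, 0.1089, 0.1086, 0.107] stop u med [0.2535, 0.2558, 0.2579, 0.2591]
   near edge u min [None, -0.0107, 0.0365, -0.0394, 0.04, 0.0423, 0.0441]
side 22 vmin [-0.0878, -0.0869, -0.0875, -0.0869] vmax [0.0174, 0.0589, 0.1066, 0.1207] stop u med [0.2591, 0.2568, 0.2569, 0.2532]
   near edge u min [None, 0.0446, 0.0413, -0.0376, None, None, None]
side 24 vmin [-0.091, -0.0928, -0.0921, -0.0948] vmax [0.0137, 0.0537, 0.0927, 0.1136] stop u med [0.2563, 0.2565, 0.2567, 0.2552]
   near edge u min [None, 0.0415, 0.0391, -0.039, None, None, None]
side 26 vmin [-0.0946, -0.0979, -0.0977, -0.1026] vmax [0.0099, 0.0463, 0.0862, 0.1064] stop u med [0.254, 0.256, 0.2572, 0.2579]
   near edge u min [None, 0.0381, 0.0367, -0.0404, None, None, None]
[0.4813 0.1007] [85.7 38.2 -3. ] 150
[ 0.4739 -0.1879] [45.1 33.  -3.6] 142
[ 0.4803 -0.0882] [45.9 31.  -4.8] 117
[0.497  0.0085] [46.  33.6 -2.6] 95
[0.5126 0.2559] [70.8 26.4 -0.8] 48
[ 0.5864 -0.0904] [85.  32.6 -0. ] 192
[0.5872 0.0039] [84.7 37.5 -8.4] 165
[0.5908 0.1082] [84.3 37.1  5.1] 136
[ 0.6013 -0.1866] [47.9 32.4 -1.5] 125
[ 0.6939 -0.0257] [318.2  14.  -83.3] 171
```

Every size checks out: carton 111x78 mm, racks 46 or 85 mm long, module 320x233 mm, and bin rim height 70 mm. The deck heading is about 23.7°, the step is at u≈0.040 ahead of the carton centre, and the carton sits about 11 mm right of the deck midline. Next I'll tip it with the closed fingers.

Run:
```python
from h import *
a=np.radians(23.7);e=np.array([np.cos(a),np.sin(a)]);c=np.array([.5005,.307])+.003*np.array([-e[1],e[0]])
R=down(23.7)
def P(u,z): q=c+u*e; return [q[0],q[1],z]
robot.move_gripper(0.0)
robot.goto([.30,.42,.32],R); print(robot.read_t(),robot.read_qpos())
robot.goto(P(-.085,.30),R)
robot.servo_line(P(-.085,.148),speed=.2)
print(robot.read_t(),robot.read_position(),robot.read_force())
for u in np.arange(-.07,.031,.01):
    robot.servo_line(P(u,.148),speed=.06); print(round(u,3),np.round(robot.read_force(),1),round(robot.read_t(),2))
snap('side','b_side'); p,w=snap('scene','b_scene')
```

```text
2.725 [ 7.63020890e+01  2.07166777e+00 -6.99448305e+00 -1.49780112e-02
 -8.09544107e+01  3.73558025e+01]
4.4167 [0.42184979 0.27654864 0.14895636] [ 0.87215099 -0.26044714  0.22687157]
-0.07 [-0.1 -0.2 -0.4] 4.82
-0.06 [ 0.3 -0.8  0.3] 5.13
-0.05 [-0.1  0.   0.2] 5.45
-0.04 [-1.2  0.5 -0.9] 5.77
-0.03 [-1.1 -0.4  0.1] 6.08
-0.02 [ 0.1  0.7 -0.2] 6.4
-0.01 [0.2 0.9 0.4] 6.72
0.0 [-1.7 -0.5  0.8] 7.03
0.01 [-0.3 -0.1 -0.3] 7.35
0.02 [ 0.3 -1.4 -0.6] 7.67
0.03 [-0.9 -0.1 -1. ] 7.98
```

View pics/b_scene.png

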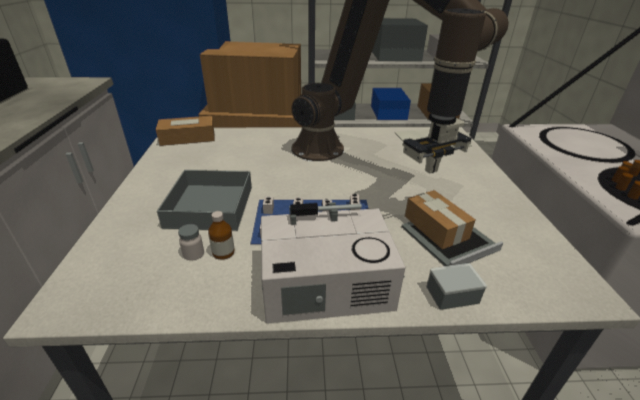

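The carton lies flat on the deck at about (440,220). I'll measure it, then start on the racks.

```bash
cat >> h.py <<'E'
def deckframe(p):
    a=np.radians(23.7);e=np.array([np.cos(a),np.sin(a)]);n=np.array([-e[1],e[0]])
    o=np.array([.5005,.307])+.040*e+.0115*n
    return (p-o)@e,(p-o)@n
def carton(w):
    Q=w.reshape(-1,3);Q=Q[np.isfinite(Q).all(1)]
    Q=Q[(Q[:,0]>.45)&(Q[:,0]<.8)&(Q[:,1]>.2)&(Q[:,1]<.55)&(Q[:,2]>.08)&(Q[:,2]<.095)]
    r=rect(Q); print('carton deck xy',np.round(deckframe(r[0]),4),np.round(r[1:],1),'top z',Q[:,2].mean().round(4))
E
python3 - <<'E'
from h import *
carton(np.load('b_scene.npy')); w=np.load('b_side.npy'); carton(w)
for r in racks(w,.0405,.05): print(np.round(r[0][0],4),np.round(r[0][1:],1),r[1])
# check of bin: rim outline
s=np.load('b_scene.npy').reshape(-1,3)
R=down(-3); 
for p in [(.4803,-.087,.014),(.497,.0085,.014),(.6013,-.186,.014),(.474,-.187,.014),(.40,-.34,.05),(.50,-.44,.05)]:
    q=robot.ik(list(p),R); q2=robot.ik(list(p),down(177)); print(p,None if q is None else np.round(q),None if q2 is None else np.round(q2))
E
```

```text
carton deck xy [ 0.058  -0.0107] [185.2 115.2  23.9] top z 0.089
carton deck xy [ 0.047  -0.0144] [182.1 114.   24.6] top z 0.0873
[0.4807 0.102 ] [83.9 33.6 -5.5] 153
[ 0.4737 -0.186 ] [45.8 34.8 -5.8] 147
[ 0.4801 -0.0881] [46.3 32.1 -7. ] 117
[0.4966 0.0089] [45.6 30.  -2.4] 97
[0.5353 0.2629] [34.5 12.5  3.3] 23
[ 0.5868 -0.0897] [86.6 32.2 -1.2] 194
[0.5877 0.0057] [85.1 33.6 -8.5] 165
[0.5889 0.1072] [83.3 34.9  4. ] 134
[ 0.6004 -0.1863] [45.1 31.  -2.8] 123
[ 0.6946 -0.0275] [316.4  14.1 -83.4] 170
(0.4803, -0.087, 0.014) [ 13.  15. -36.   0. -39.  74.] [  13.   15.  -36.    0.  -39. -106.]
(0.497, 0.0085, 0.014) [ 24.  16. -35.   0. -40.  63.] [  24.   16.  -35.   -0.  -40. -117.]
(0.6013, -0.186, 0.014) [  1.  26. -18.   0. -47.  86.] [  1.  26. -18.   0. -47. -94.]
(0.474, -0.187, 0.014) [  1.  17. -33.   0. -40.  86.] [  1.  17. -33.   0. -40. -94.]
(0.4, -0.34, 0.05) [-19.  15. -29.   0. -46. 106.] [-19.  15. -29.   0. -46. -74.]
(0.5, -0.44, 0.05) [-25.  26. -11.   0. -53. 112.] [-25.  26. -11.   0. -53. -68.]
```

It lies flat, centred about 50 mm past the step, but that is near the 35 mm limit. I'll nudge it further onto the deck.

Run:
```python
from h import *
a=np.radians(23.7);e=np.array([np.cos(a),np.sin(a)]);n=np.array([-e[1],e[0]]);o=np.array([.5005,.307])+.040*e
R=down(23.7)
def P(u,z): q=o+u*e; return [q[0],q[1],z]
robot.servo_line(P(-.02,.17),speed=.25)
robot.servo_line(P(-.09,.17),speed=.25);robot.servo_line(P(-.09,.042),speed=.25)
for u in np.arange(-.06,-.019,.01):
    robot.servo_line(P(u,.042),speed=.06); print(round(u,3),np.round(robot.read_force(),1),round(robot.read_t(),2))
robot.servo_line(P(-.06,.042),speed=.2);robot.servo_line(P(-.06,.2),speed=.3)
p,w=snap('scene','c_scene');carton(w);p,w=snap('side','c_side');carton(w);print(robot.read_t())
```

```text
-0.06 [-0.3 -0.2  0.4] 10.07
-0.05 [ 0.1 -0.4 -0.1] 10.39
-0.04 [ 0.2 -0.5 -0.1] 10.71
-0.03 [ 0.2  0.2 -0.4] 11.03
-0.02 [-0.3  0.1  0.3] 11.34
carton deck xy [ 0.0795 -0.0117] [183.7 113.2  23.1] top z 0.0887
carton deck xy [ 0.0818 -0.014 ] [183.1 115.1  23.8] top z 0.0872
12.4667
```

The carton is now about 80 mm past the step and 12 mm off the midline. Now the broken racks.

```bash
cat >> h.py <<'E'
BIN=np.array([.4384,-.388]);BH=-4.
def binp(x,y):
    a=np.radians(BH);return BIN+np.array([x*np.cos(a)-y*np.sin(a),x*np.sin(a)+y*np.cos(a)])
def find(w,nom,tol=.06):
    out=[r for r in racks(w,.0405,.05,(.36,.72,-.28,.27)) if np.hypot(*(r[0][0]-nom))<tol and 38<r[0][1]<56 and r[1]>40]
    for r in out: print('  found',np.round(r[0][0],4),np.round(r[0][1:],1),r[1])
    return out
def dispose(nom,spot,tag,dx=0.):
    p,w=snap('side',tag)
    c=find(w,np.array(nom))
    if len(c)!=1: print('ambiguous',len(c));return False
    (xy,L,W,h)=c[0][0]; h=float(np.clip(h,-8,3)) if abs(h)<20 else h
    xy=xy+dx*np.array([np.cos(np.radians(h)),np.sin(np.radians(h))])
    R=down(180+h)
    robot.move_gripper(.7)
    robot.goto([*xy,.13],R); robot.servo_line([*xy,.014],speed=.2)
    robot.move_gripper(0.); g=robot.read_grip_width(); f=robot.read_force()
    robot.servo_line([*xy,.16],speed=.25); g2=robot.read_grip_width()
    print('  grip',round(g,3),round(g2,3),'exp .34',np.round(f,1))
    if g2<.25: return False
    b=binp(*spot);Rb=down(180+BH)
    robot.goto([*b,.16],Rb); robot.servo_line([*b,.030],speed=.2)
    robot.move_gripper(.55); robot.servo_line([*b,.17],speed=.3)
    print('  t',robot.read_t()); return True
E
python3 - <<'E'
from h import *
print(dispose((.480,-.088),(-.065,.05),'d1'))
p,w=snap('side','d1b')
for r in racks(w,.0405,.05): print(np.round(r[0][0],4),np.round(r[0][1:],1),r[1])
E
```

```text
found [ 0.4805 -0.0886] [46.3 29.7 -5.5] 120
  grip 0.002 0.004 exp .34 [ 0.3 -0.   0.4]
False
[0.4811 0.1015] [84.2 33.6 -3.2] 149
[ 0.474  -0.1864] [45.7 33.1 -4.6] 150
[ 0.4808 -0.0884] [46.5 32.6 -6.3] 119
[0.5597 0.0008] [146.5  50.1   7.6] 267
[ 0.586  -0.0898] [84.2 34.3 -1.4] 194
[0.5906 0.1065] [83.8 34.2  5.2] 118
[ 0.6006 -0.1861] [46.4 32.4 -2.3] 126
[ 0.6933 -0.026 ] [316.7  13.5 -83.4] 164
```

View pics/d1b.png

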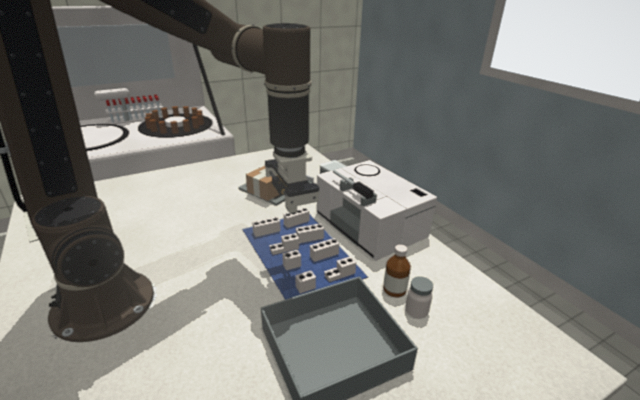

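Run:
```python
from h import *
print(robot.read_t(),robot.read_position(),robot.read_tcp_rot().round(3),robot.read_qpos().round(1),robot.read_grip_width())
T=tool_T()
for n in('side','scene'): print(n,[round(x) for x in proj(n,T[:3,3])])
snap('scene','d1c');snap('wrist','d1w')
```

```text
18.7667 [ 0.47960513 -0.08862721  0.15907396] [[-0.995  0.096 -0.002]
 [ 0.096  0.995  0.   ]
 [ 0.002 -0.    -1.   ]] [  12.7    4.6  -25.5   -0.   -60.1 -108.2] 0.00648036454929812
side [291, 220]
scene [296, 171]
```

View pics/d1c.png

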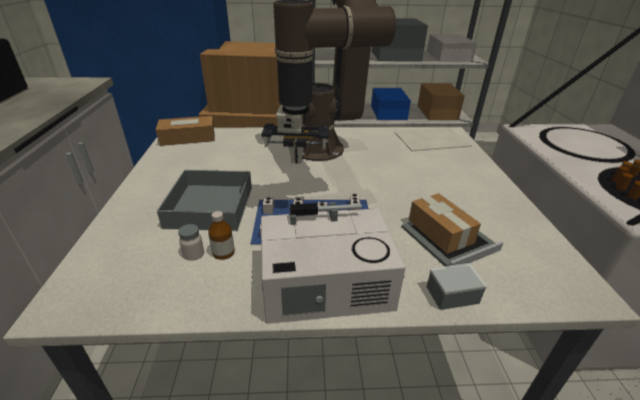

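View pics/d1w.png

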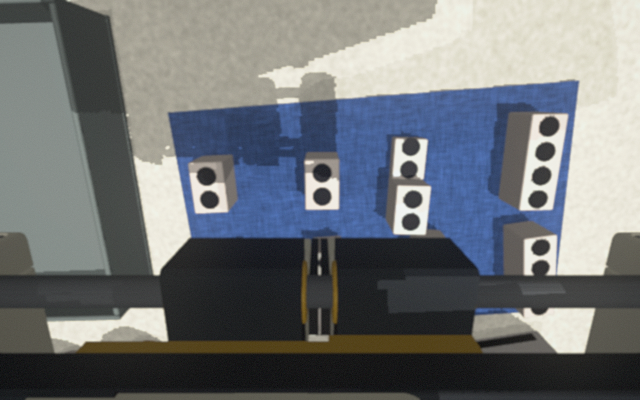

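Run:
```python
from h import *
w=np.load('d1w.npy'); print('wrist: rack top px(322,160),(322,205)',w[162,322],w[203,322],w[190,345], 'short2',w[205,207])
for r in racks(w,.037,.05): print(np.round(r[0][0],4),np.round(r[0][1:],1),r[1],r[2])
T=tool_T();print(proj('wrist',[.4805,-.0886,.043],T),proj('wrist',T[:3,3],T))
```

```text
wrist: rack top px(322,160),(322,205) [ 0.45939908 -0.08461221  0.04201698] [ 0.49549246 -0.0880385   0.04352274] [ 0.49648568 -0.06489964  0.00235109] short2 [ 0.48768233 -0.18951283  0.04298272]
[0.4785 0.1039] [83.8 31.4 -4.4] 3654 0.04252689062339813
[ 0.472  -0.1856] [46.1 30.2 -3.4] 1820 0.04251043114611619
[ 0.4788 -0.0865] [46.4 29.9 -4.6] 1770 0.04265104774616104
[ 0.5098 -0.0094] [46.1 30.  -7. ] 1716 0.042559301228095495
[ 0.5535 -0.0958] [22.4  0.9 -5.5] 50 0.0423374668401017
[0.5663 0.1078] [41.9 31.1  3. ] 1427 0.04240348346022674
[ 0.6134 -0.1016] [25.1  1.  -5.5] 45 0.04257811743711343
[0.6248 0.1108] [ 30.3  11.7 -88.6] 269 0.04253192617716807
(np.float64(319.7429537441744), np.float64(186.44444617537508)) (np.float64(319.7079311673656), np.float64(234.33167367460294))
```

The arm is aligned with the rack, yet the grip closed on nothing and the rack didn't move. The near chipped rack has been knocked to (.510,-.009). I'll repeat the grasp step by step with readings.

Run:
```python
from h import *
xy=[.4795,-.0872];R=down(175.5)
robot.move_gripper(.7);print(robot.read_grip_width(),robot.read_t())
robot.goto([*xy,.1],R);print(robot.read_position())
robot.servo_line([*xy,.014],speed=.2);print(robot.read_position(),robot.read_t(),robot.read_force())
snap('wrist','d2w');snap('side','d2s')
```

```text
0.7023069063129209 19.9833
[ 0.47886583 -0.08755198  0.09983331]
[ 0.4810281  -0.08710209  0.01557152] 20.9167 [0.21141894 0.36757117 0.20955184]
```

View pics/d2w.png

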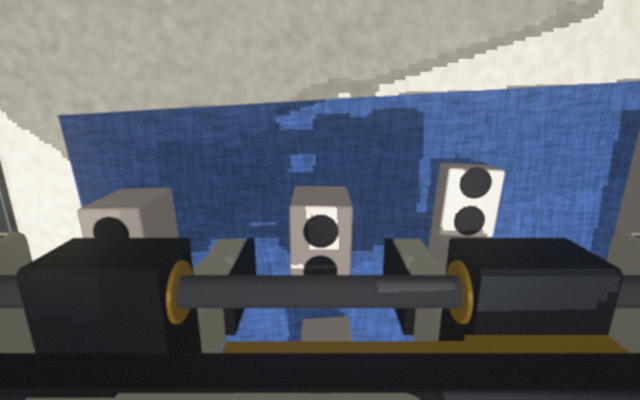

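View pics/d2s.png

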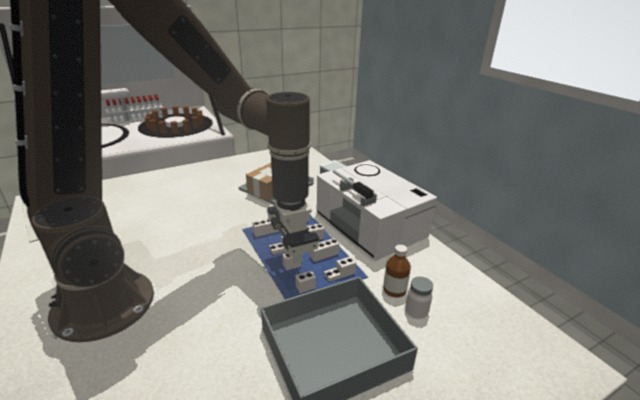

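Run:
```python
from h import *
T=tool_T();print(proj('side',T[:3,3]),proj('wrist',T[:3,3],T),proj('wrist',T[:3,3]+T[:3,:3]@[0,.03,0],T))
w=np.load('d2w.npy');Ti=np.linalg.inv(T)
for u,v in [(240,250),(240,290),(238,325),(215,290),(100,300),(320,290),(320,345),(320,230),(325,330),(320,195),(395,325)]:
    q=w[v,u];print((u,v),q.round(4),'tool',(Ti@np.r_[q,1])[:3].round(4))
img=cv2.imread('pics/d2s.png')[180:300,230:370];cv2.imwrite('pics/d2sc.png',cv2.resize(img,None,fx=5,fy=5,interpolation=cv2.INTER_CUBIC))
```

```text
(np.float64(291.950352193534), np.float64(261.43193840252206)) (np.float64(319.7061553252569), np.float64(234.34472042938378)) (np.float64(373.2977026807918), np.float64(234.33095483892697))
(240, 250) [ 0.4681 -0.1209  0.0595] tool [ 0.0104 -0.0348 -0.0436]
(240, 290) [ 0.4494 -0.1038  0.1269] tool [ 0.0302 -0.0193 -0.111 ]
(238, 325) [ 0.4865 -0.1183  0.0869] tool [-0.0078 -0.0308 -0.071 ]
(215, 290) [ 0.4488 -0.1097  0.1271] tool [ 0.0303 -0.0251 -0.1112]
(100, 300) [ 0.4455 -0.1325  0.1337] tool [ 0.0317 -0.0482 -0.1179]
(320, 290) [ 0.4508 -0.0849  0.127 ] tool [ 0.0302 -0.0003 -0.1112]
(320, 345) [ 0.4584 -0.0855  0.1368] tool [ 0.0226 -0.0003 -0.1209]
(320, 230) [ 0.4674 -0.086   0.0442] tool [ 0.0138 -0.0001 -0.0284]
(325, 330) [ 0.543  -0.0887  0.0161] tool [-0.0616  0.003   0.    ]
(320, 195) [ 0.4559 -0.085   0.024 ] tool [ 0.0254 -0.0001 -0.0082]
(395, 325) [ 0.5525 -0.0438  0.0028] tool [-0.0676  0.0485  0.0134]
```

View pics/d2sc.png

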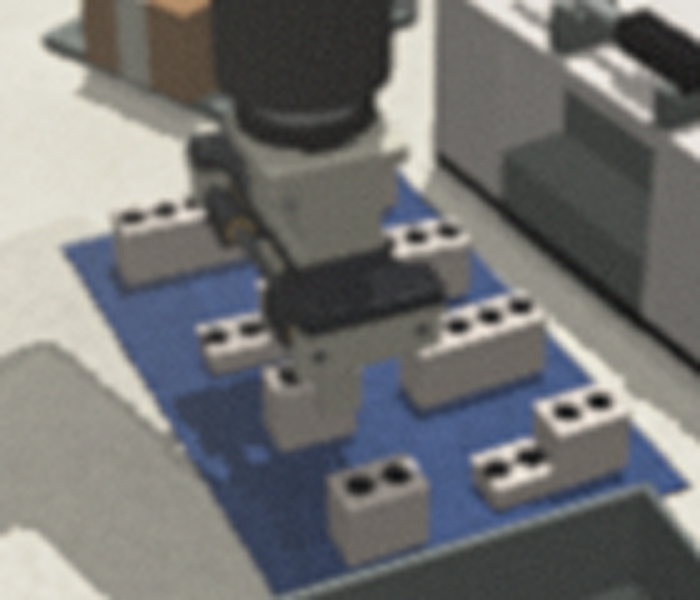

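Run:
```python
from h import *
for z in (.015,.03,.045): print(z,proj('side',[.481,-.122,z]),proj('side',[.47,-.118,z]))
for o in (.5,.4,.34,.3):
    r=robot.move_gripper(o);print(o,r,robot.read_grip_width(),np.round(robot.read_force(),1),robot.read_position().round(4),round(robot.read_t(),2))
p,w=snap('side','d3s');img=cv2.imread('pics/d3s.png')[180:300,230:370];cv2.imwrite('pics/d3sc.png',cv2.resize(img,None,fx=5,fy=5,interpolation=cv2.INTER_CUBIC))
snap('wrist','d3w')
```

```text
0.015 (np.float64(297.2670211181824), np.float64(268.84942903642616)) (np.float64(293.0747934446801), np.float64(269.22531402838194))
0.03 (np.float64(297.20228545266633), np.float64(264.66094701274864)) (np.float64(292.97938459294886), np.float64(265.0326742209867))
0.045 (np.float64(297.136600421285), np.float64(260.4110397788922)) (np.float64(292.8825742234546), np.float64(260.7784462165075))
0.5 False 0.5013720756093941 [ 0.6 -1.   0.1] [ 0.4795 -0.0872  0.014 ] 21.58
0.4 False 0.4017458734235672 [0.2 1.3 0.6] [ 0.4795 -0.0872  0.014 ] 22.02
0.34 False 0.3427998188649251 [-0.5  0.   0.1] [ 0.4795 -0.0872  0.014 ] 22.41
0.3 False 0.29856333025255294 [0.3 0.3 0.4] [ 0.4796 -0.0872  0.014 ] 22.75
```

View pics/d3sc.png

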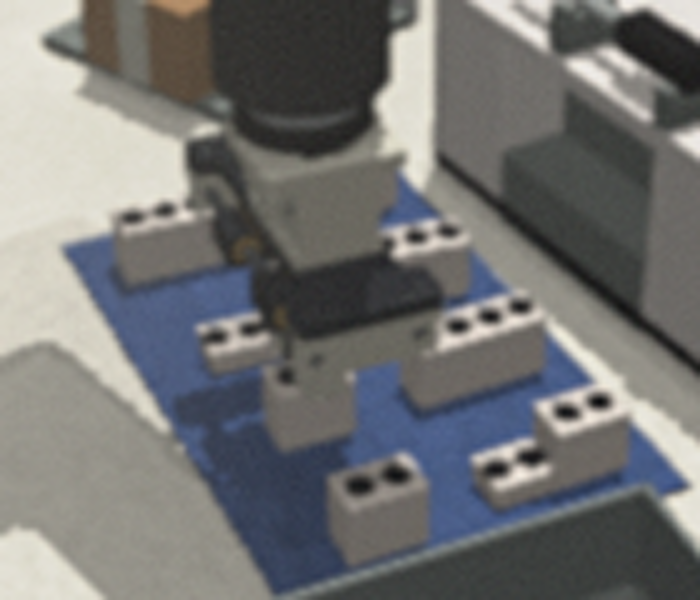

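View pics/d3w.png

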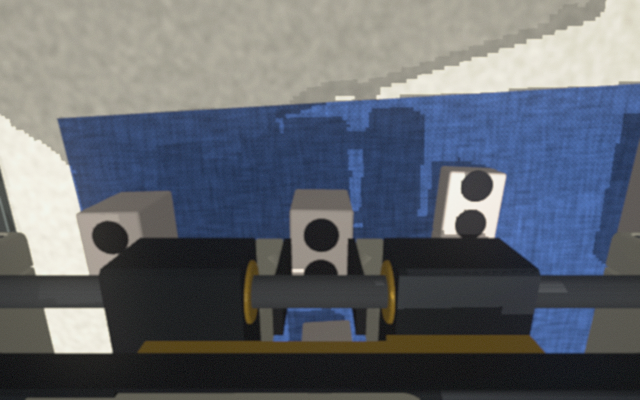

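Run:
```python
from h import *
for y in(-.102,-.107):
  for z in (.015,.03,.045): print(y,z,proj('side',[.481,y,z]))
for o in (.25,.2,.15,.1):
    r=robot.move_gripper(o);print(o,r,robot.read_grip_width(),np.round(robot.read_force(),1),robot.read_position().round(4),round(robot.read_t(),2))
p,w=snap('side','d4s');img=cv2.imread('pics/d4s.png')[180:300,230:370];cv2.imwrite('pics/d4sc.png',cv2.resize(img,None,fx=5,fy=5,interpolation=cv2.INTER_CUBIC))
snap('wrist','d4w')
```

```text
-0.102 0.015 (np.float64(294.1489473918964), np.float64(264.74122001650835))
-0.102 0.03 (np.float64(294.06272209211085), np.float64(260.5810978498704))
-0.102 0.045 (np.float64(293.9752498670812), np.float64(256.36081513451785))
-0.107 0.015 (np.float64(294.92042073630864), np.float64(265.7576724901693))
-0.107 0.03 (np.float64(294.83945404575945), np.float64(261.5904577024817))
-0.107 0.045 (np.float64(294.757312389499), np.float64(257.3627694725227))
0.25 False 0.2521867577268878 [-0.  -0.1  0.7] [ 0.4795 -0.0872  0.014 ] 23.21
0.2 False 0.20031968239836404 [-0.3  0.4  0.7] [ 0.4795 -0.0872  0.014 ] 23.57
0.15 False 0.1541642588401198 [-0.4  0.3  2. ] [ 0.4796 -0.0872  0.014 ] 23.93
0.1 False 0.10143323057049508 [-0.4  0.7  2.5] [ 0.4795 -0.0872  0.014 ] 24.28
```

View pics/d4sc.png

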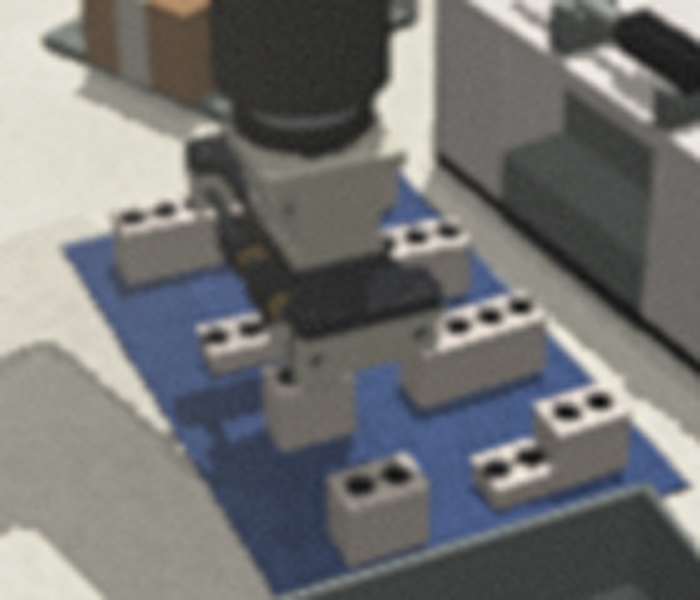

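View pics/d4w.png

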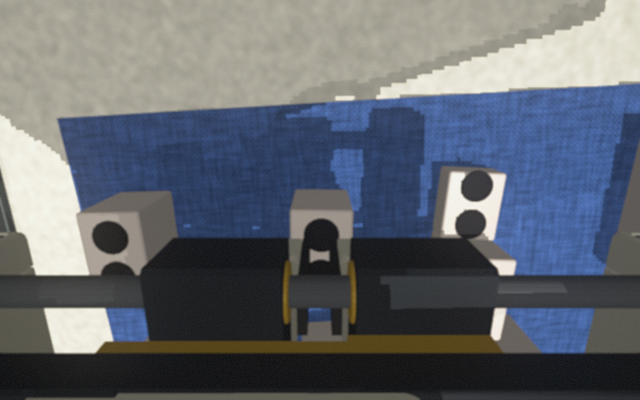

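The fingers closed above the rack, so the real tips sit higher than the reported TCP. I'll measure the tip offset from the clouds taken earlier with the fingers shut at TCP z=0.159.

Run:
```python
from h import *
w=np.load('d1b.npy').reshape(-1,3);w=w[np.isfinite(w).all(1)]
q=w[(abs(w[:,0]-.4796)<.04)&(abs(w[:,1]+.0886)<.03)&(w[:,2]>.06)]
o=np.argsort(q[:,2]);print('side closed lowest, TCP z .159:',q[o[:6]].round(4))
w=np.load('d1c.npy').reshape(-1,3);w=w[np.isfinite(w).all(1)]
q=w[(abs(w[:,0]-.4796)<.04)&(abs(w[:,1]+.0886)<.03)&(w[:,2]>.06)]
o=np.argsort(q[:,2]);print('scene closed lowest:',q[o[:6]].round(4))
# d2: open .7 TCP .0156
w=np.load('d2s.npy').reshape(-1,3);w=w[np.isfinite(w).all(1)]
q=w[(abs(w[:,0]-.4796)<.008)&(w[:,1]<-.108)&(w[:,1]>-.14)&(w[:,2]>.008)]
o=np.argsort(q[:,2]);print('side open.7 lowest TCP .0156:',q[o[:6]].round(4))
b=np.load('b_scene.npy').reshape(-1,3);b=b[np.isfinite(b).all(1)]
import sys
```

```text
side closed lowest, TCP z .159: [[ 0.4734 -0.0872  0.1876]
 [ 0.4729 -0.0823  0.1912]
 [ 0.4776 -0.1028  0.192 ]
 [ 0.4799 -0.1041  0.192 ]
 [ 0.486  -0.1034  0.193 ]
 [ 0.488  -0.1051  0.1933]]
scene closed lowest: [[ 0.4832 -0.0893  0.1923]
 [ 0.4848 -0.0862  0.1932]
 [ 0.4855 -0.0985  0.1936]
 [ 0.4863 -0.0831  0.1939]
 [ 0.4862 -0.0954  0.194 ]
 [ 0.4875 -0.077   0.1945]]
side open.7 lowest TCP .0156: [[ 0.4782 -0.1331  0.0485]
 [ 0.4848 -0.1321  0.0488]
 [ 0.4729 -0.1317  0.0496]
 [ 0.4751 -0.1334  0.05  ]
 [ 0.4792 -0.1311  0.0502]
 [ 0.4863 -0.1351  0.0504]]
```

Both cameras and the light touch agree: the real fingertips are about 29 mm behind (above) the reported TCP. I'll correct for that and descend in guarded steps.

Run:
```python
from h import *
xy=[.4795,-.0870];R=down(175.5)
robot.servo_line([*xy,.06],speed=.2)
robot.move_gripper(.7)
robot.servo_line([*xy,.01],speed=.15)
for z in (.0,-.006,-.012):
    robot.servo_line([*xy,z],speed=.05);f=robot.read_force();print(z,np.round(f,1))
    if f[2]>5: break
robot.move_gripper(0);print(robot.read_grip_width())
robot.servo_line([*xy,.03],speed=.15);print(robot.read_grip_width(),np.round(robot.read_force(),1),robot.read_t())
p,w=snap('side','d5s');img=cv2.imread('pics/d5s.png')[180:300,230:370];cv2.imwrite('pics/d5sc.png',cv2.resize(img,None,fx=5,fy=5,interpolation=cv2.INTER_CUBIC))
```

```text
0.0 [-0.9 -0.3  1.1]
-0.006 [-0.5 -0.2  0.2]
-0.012 [-0.5  0.  -0.2]
0.3413582338986906
0.3423465882574732 [-1.1 -0.8 -0.9] 28.1917
```

View pics/d5sc.png

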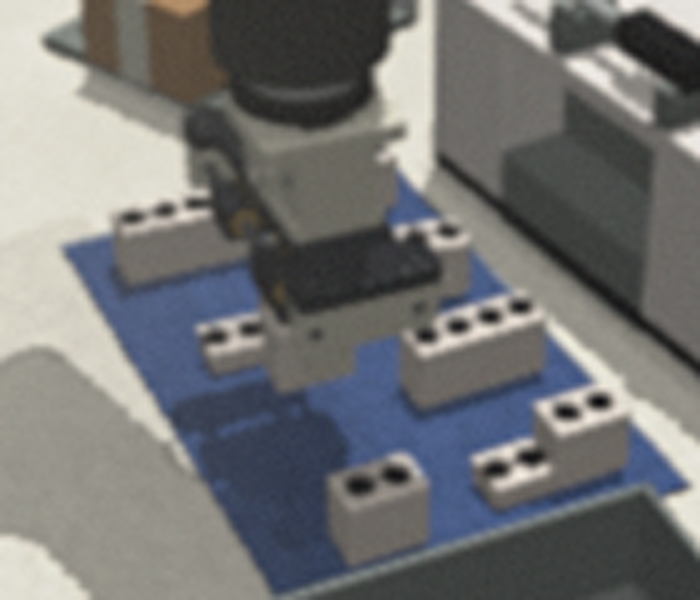

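The grip width is 0.34, which is 30 mm, so the rack is held. On to the bin, with the heights updated.

```bash
sed -i "s/robot.goto(\[\*xy,.13\],R); robot.servo_line(\[\*xy,.014\],speed=.2)/robot.goto([*xy,.10],R); robot.servo_line([*xy,-.012],speed=.15)/; s/robot.servo_line(\[\*xy,.16\],speed=.25); g2/robot.servo_line([*xy,.12],speed=.25); g2/; s/robot.goto(\[\*b,.16\],Rb); robot.servo_line(\[\*b,.030\],speed=.2)/robot.goto([*b,.12],Rb); robot.servo_line([*b,.0],speed=.2)/; s/robot.servo_line(\[\*b,.17\],speed=.3)/robot.servo_line([*b,.12],speed=.3)/" h.py; grep -n "goto\|servo" h.py
python3 - <<'E'
from h import *
robot.servo_line([.4795,-.0870,.12],speed=.25)
b=binp(-.065,.05);Rb=down(180+BH)
robot.goto([*b,.12],Rb);robot.servo_line([*b,.0],speed=.2);print(np.round(robot.read_force(),1))
robot.move_gripper(.55);robot.servo_line([*b,.12],speed=.3);print(robot.read_t())
p,w=snap('side','e1');
for r in racks(w,.0405,.05): print(np.round(r[0][0],4),np.round(r[0][1:],1),r[1])
snap('scene','e1c')
E
```

```text
60:    robot.goto([*xy,.10],R); robot.servo_line([*xy,-.012],speed=.15)
62:    robot.servo_line([*xy,.12],speed=.25); g2=robot.read_grip_width()
66:    robot.goto([*b,.12],Rb); robot.servo_line([*b,.0],speed=.2)
67:    robot.move_gripper(.55); robot.servo_line([*b,.12],speed=.3)
[ 0.2 -0.8 -0.5]
31.675
[0.4686 0.1025] [60.6 33.3 -2.4] 112
[ 0.5937 -0.0909] [71.1 32.7 -0.8] 151
[ 0.6014 -0.1868] [46.6 33.3 -2.7] 129
[ 6.197e-01 -2.000e-04] [34.9 19.8 74.2] 32
[ 0.6948 -0.0394] [291.7  13.1 -83.6] 156
```

View pics/e1.png

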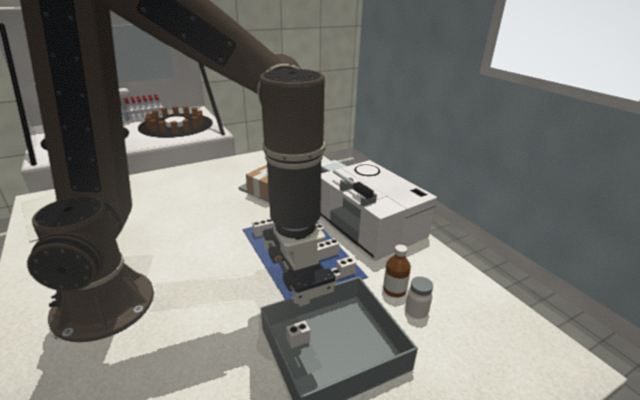

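Rack 1 is standing in the bin at (298,333). Next is the far chipped one.

Run:
```python
from h import *
print(dispose((.601,-.187),(.055,.05),'f1',dx=-.005))
b=binp(-.09,-.05);robot.goto([*b,.22],down(180+BH))
p,w=snap('side','f1b')
for r in racks(w,.0405,.05): print(np.round(r[0][0],4),np.round(r[0][1:],1),r[1])
```

```text
found [ 0.601  -0.1866] [46.4 30.6 -2. ] 129
  grip 0.339 0.339 exp .34 [-0.3  2.   3.2]
  t 38.2083
True
[0.4522 0.1032] [34.3 28.1 68. ] 57
[ 0.6151 -0.0893] [33.8 25.8 81.1] 47
[ 0.6995 -0.0916] [188.9  14.1 -82. ] 110
```

View pics/f1b.png

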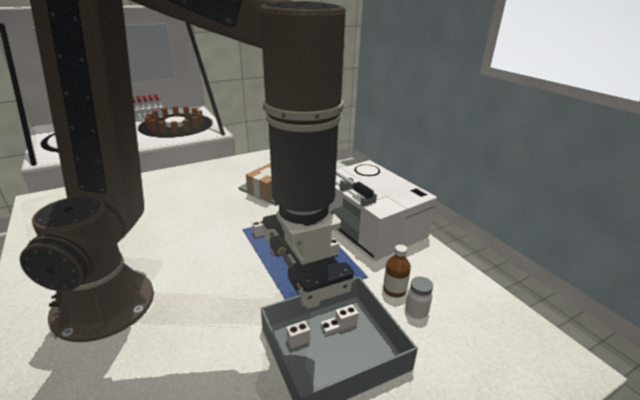

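Two are in the bin, and the arm hides the mat from this camera. I'll locate the rest with the wrist camera from above.

```bash
cat >> h.py <<'E'
def dispose_w(nom,spot,tag,dx=0.,zrel=0.):
    robot.move_gripper(.7)
    robot.goto([*nom,.13],down(176)); robot.dwell(.1)
    p,w=snap('wrist',tag); c=find(w,np.array(nom),.05)
    if len(c)!=1: print('ambiguous',len(c));return False
    (xy,L,W,h)=c[0][0]
    xy=xy+dx*np.array([np.cos(np.radians(h)),np.sin(np.radians(h))])
    R=down(180+h)
    robot.goto([*xy,.06],R); robot.servo_line([*xy,-.012],speed=.15)
    robot.move_gripper(0.); g=robot.read_grip_width()
    robot.servo_line([*xy,.12],speed=.25); g2=robot.read_grip_width()
    print('  grip',round(g,3),round(g2,3))
    if g2<.25: return False
    b=binp(*spot);Rb=down(180+BH)
    robot.goto([*b,.12],Rb); robot.servo_line([*b,zrel],speed=.2)
    robot.move_gripper(.55); robot.servo_line([*b,.12],speed=.3)
    print('  t',robot.read_t()); return True
E
python3 - <<'E'
from h import *
print(dispose_w((.473,-.186),(-.065,-.055),'g1'))
E
```

```text
found [ 0.472  -0.1861] [46.3 29.5 -3.2] 2066
  grip 0.34 0.344
  t 46.1083
True
```

View pics/g1.png

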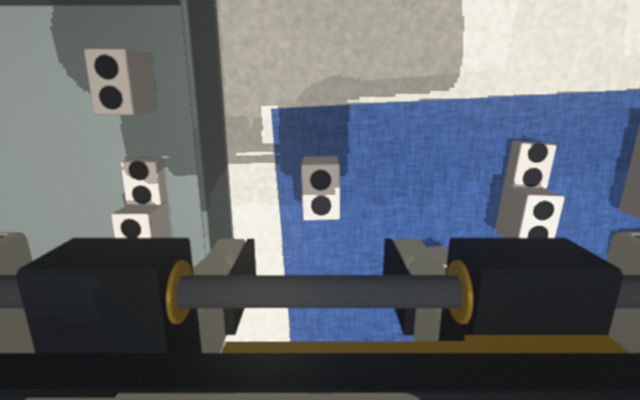

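Run:
```python
from h import *
print(dispose_w((.508,-.007),(.055,-.055),'g2',dx=-.003))
robot.goto([.38,.10,.25],down(176))
p,w=snap('side','g3'); snap('scene','g3c')
for r in racks(w,.0405,.05): print(np.round(r[0][0],4),np.round(r[0][1:],1),r[1])
print(robot.read_t())
```

```text
ambiguous 0
False
[0.481  0.1004] [83.6 36.2 -4.6] 149
[0.5585 0.0007] [145.2  49.7   6.4] 266
[ 0.5861 -0.0905] [86.6 33.1  0.1] 199
[0.59   0.1076] [83.7 36.2  5.2] 137
[ 0.6948 -0.0255] [318.6  13.9 -83.7] 153
49.3583
```

View pics/g3.png

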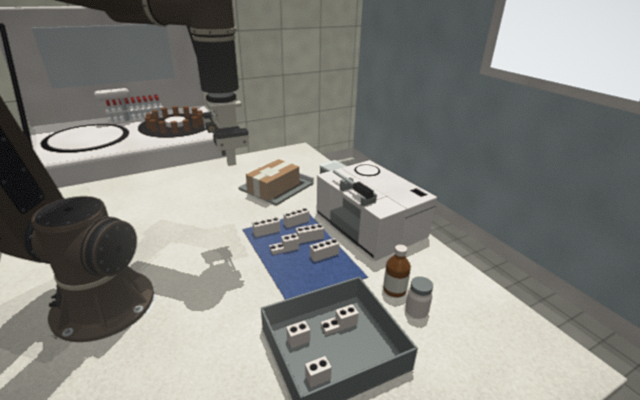

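View pics/g2.png

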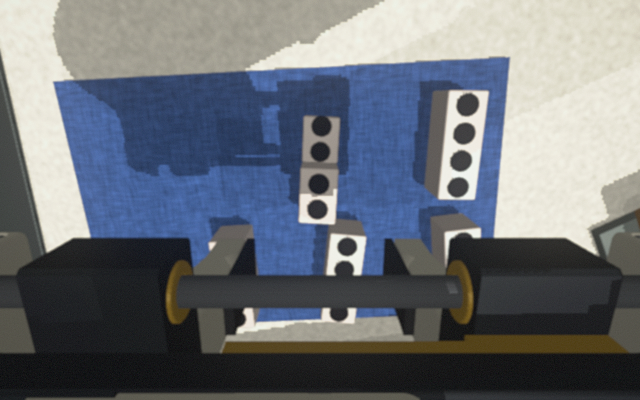

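The near chipped rack stands at (318,195) in the wrist view, and its cluster merged with the whole rack just behind it. I'll fit it with the cloud cut between the two.

Run:
```python
from h import *
w=np.load('g2.npy')
out=[]
for r in racks(w,.037,.05,(.44,.538,-.06,.05)): print(np.round(r[0][0],4),np.round(r[0][1:],1),r[1]); out.append(r)
out=[r for r in out if 40<r[0][1]<52]
(xy,L,W,h)=out[0][0]
xy=xy-.005*np.array([np.cos(np.radians(h)),np.sin(np.radians(h))])
R=down(180+h);robot.move_gripper(.6)
robot.goto([*xy,.10],R); robot.servo_line([*xy,-.012],speed=.15);print(np.round(robot.read_force(),1))
robot.move_gripper(0.); g=robot.read_grip_width()
robot.servo_line([*xy,.12],speed=.25); print(g,robot.read_grip_width())
if g>.25:
    b=binp(.052,-.055);Rb=down(180+BH)
    robot.goto([*b,.12],Rb); robot.servo_line([*b,0],speed=.2)
    robot.move_gripper(.55); robot.servo_line([*b,.13],speed=.3)
robot.goto([.40,.10,.22],down(176))
p,w=snap('side','h1'); snap('scene','h1c')
for r in racks(w,.0405,.05): print(np.round(r[0][0],4),np.round(r[0][1:],1),r[1])
print(robot.read_t())
```

```text
[ 0.5098 -0.0091] [46.1 30.  -6.9] 2110
[0.4 0.1 0.2]
0.3413976532314033 0.3414825794097725
[0.481  0.1026] [84.8 33.  -4.8] 149
[ 0.5863 -0.0895] [85.4 33.3 -0.3] 195
[0.5869 0.0046] [ 84.2  35.  -10.4] 162
[0.5898 0.107 ] [83.5 33.2  4.3] 134
[ 0.694  -0.0258] [318.1  14.5 -83.4] 170
58.4167
```

View pics/h1.png

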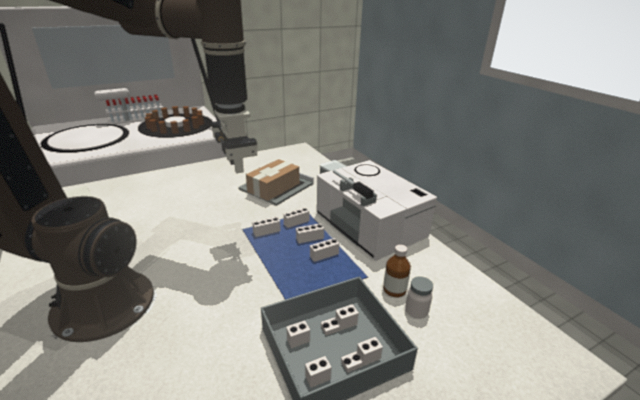

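All four broken racks are in the bin, and the four whole racks are untouched on the mat. Next I'll take a close wrist view of the rod.

Run:
```python
from h import *
R=down(-86)
robot.move_gripper(.7)
robot.goto([.722,-.068,.22],R);robot.dwell(.1)
print(robot.read_position(),robot.read_qpos().round(0))
p,w=snap('wrist','i1')
Q=w.reshape(-1,3);Q=Q[np.isfinite(Q).all(1)]
print(robot.read_t())
for lo,hi in((.187,.2),(.145,.155),(.164,.187)):
    q=Q[(Q[:,2]>lo)&(Q[:,2]<hi)&(Q[:,0]>.6)&(abs(Q[:,1])<.3)]
    for c in clusters(q,minn=60): r=rect(c);print(lo,np.round(r[0],4),np.round(r[1:],1),len(c),c[:,2].mean().round(4))
```

```text
[ 0.7219181  -0.06745458  0.22048178] [ 10.  25.  10.   0. -75.  -6.]
61.025
0.187 [ 0.7217 -0.069 ] [ 70.   24.1 -85.5] 3883 0.1914
0.145 [ 0.8115 -0.0849] [229.8 176.    4.9] 61711 0.1495
0.145 [0.7426 0.0437] [115.4  40.8   9.6] 2831 0.1495
0.164 [ 0.7226 -0.0985] [49.9 14.5  5.1] 1171 0.1728
0.164 [0.7126 0.0162] [43.7 30.  11.5] 983 0.1818
0.164 [ 0.7184 -0.0271] [11.4  9.5  5.8] 170 0.1841
```

View pics/i1.png

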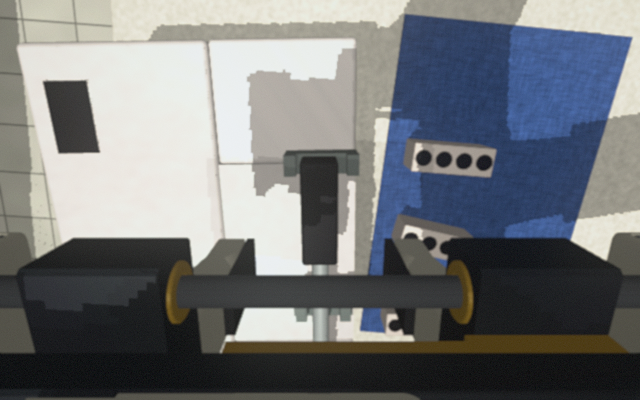

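The handle measures 70x24 mm, centred at (.7217,-.069) with heading -85.5°, which matches the side camera. Grasp it and lift.

Run:
```python
from h import *
R=down(-85.5);g=[.7215,-.066]
robot.move_gripper(.55)
robot.servo_line([*g,.17],ori=R,speed=.2)
robot.servo_line([*g,.134],speed=.08);print(np.round(robot.read_force(),1),robot.read_position().round(4))
snap('scene','j0')
robot.move_gripper(0);print(robot.read_grip_width(),'exp .273');robot.dwell(.2)
print('grasp pose',robot.read_position().round(4),np.round(robot.read_force(),1))
robot.servo_line([*g,.16],speed=.08);robot.servo_line([*g,.24],speed=.2)
print(robot.read_grip_width(),np.round(robot.read_force(),1),robot.read_t())
snap('wrist','j1');snap('side','j1s');snap('scene','j1c')
```

```text
[ 0.7 -0.1 -0.2] [ 0.7215 -0.0661  0.1338]
0.27383762078562696 exp .273
grasp pose [ 0.7216 -0.066   0.1343] [-0.5 -0.3  2.1]
0.27060976405443066 [-0.6  0.9 -2.4] 64.3333
```

View pics/j1s.png

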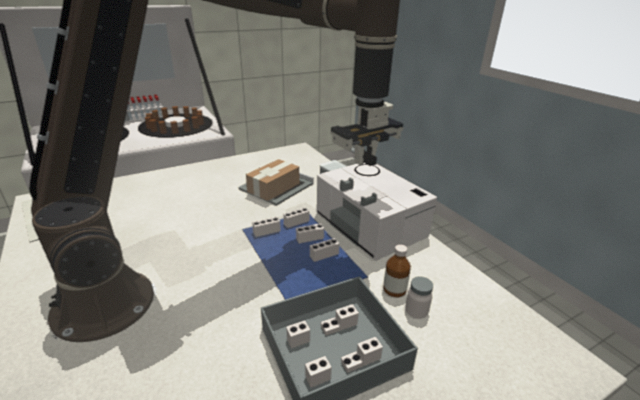

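View pics/j1c.png

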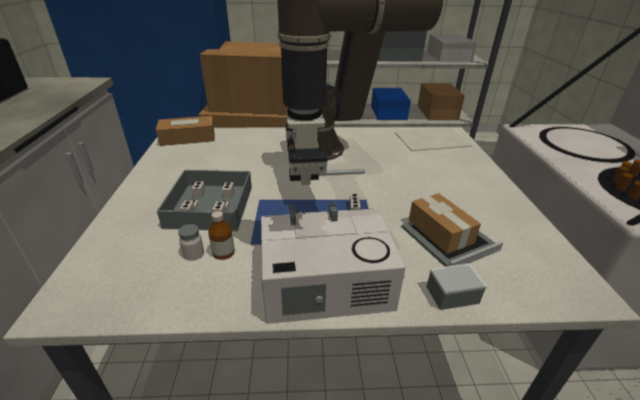

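The rod is held and level, with the shaft at (345,171) in the scene view, and the cradle supports are exposed. I'll check the rod's level and the supports' position, then swing to the front.

Run:
```python
from h import *
for n in('j1c','j1s'):
    w=np.load(n+'.npy').reshape(-1,3);w=w[np.isfinite(w).all(1)]
    q=w[(w[:,2]>.25)&(w[:,2]<.31)&(w[:,1]>-.02)&(w[:,1]<.12)&(w[:,0]>.66)&(w[:,0]<.77)]
    if len(q)>10:
        A=np.c_[q[:,1],np.ones(len(q))];print(n,len(q),'z slope',np.linalg.lstsq(A,q[:,2],rcond=None)[0],'x slope',np.linalg.lstsq(A,q[:,0],rcond=None)[0],'ymax',q[:,1].max(),q[:,2].max())
    q=w[(w[:,2]>.162)&(w[:,2]<.185)&(w[:,0]>.6)&(w[:,0]<.8)&(abs(w[:,1])<.2)]
    for c in clusters(q,minn=10): r=rect(c);print('  sup',np.round(r[0],4),np.round(r[1:],1),len(c),c[:,2].max().round(3))
a=np.radians(4.5);e=np.array([np.cos(a),np.sin(a)]);nn=np.array([-e[1],e[0]]);o=np.array([.740,-.0192])
R=down(-175.5)
def tcp(tipx,y,z=.049): # desired tip module coords -> TCP
    q=o+(tipx-.147)*e+y*nn; return [q[0],q[1],z]
q=tcp(-.075,0,.24);robot.goto(q,R)
print(robot.read_qpos().round(0),robot.read_t(),np.round(robot.read_force(),1))
snap('side','k1');snap('scene','k1c')
```

```text
j1c 193 z slope [0.00782297 0.28777954] x slope [-0.08257298  0.71719591] ymax 0.07978050489006193 0.2935099485233204
  sup [ 0.7199 -0.0993] [55.5 13.8  3.9] 96 0.179
  sup [0.7136 0.0067] [43.7 16.4  5.5] 116 0.185
j1s 12 z slope [-0.09136387  0.28594398] x slope [0.31859639 0.71967426] ymax 9.506221908273105e-05 0.2921932758034399
  sup [ 0.7246 -0.0998] [51.2 17.6  7.5] 97 0.178
  sup [0.7143 0.0058] [43.9 19.9  4.6] 104 0.184
[  18.    4.  -15.    0.  -71. -103.] 65.9833 [-0.4 -0.  -0.7]
```

View pics/k1.png

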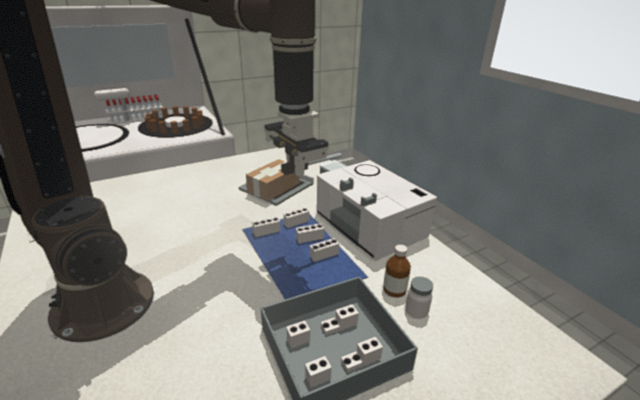

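The rod is level (slope 0.008) with its axis at TCP+47 mm. I'll go down in front of the recess and feel for the face.

```bash
cat >> h.py <<'E'
MA=np.radians(4.5);ME=np.array([np.cos(MA),np.sin(MA)]);MN=np.array([-ME[1],ME[0]]);MO=np.array([.740,-.0192])
def tcp(tipx,y,z=.048):
    q=MO+(tipx-.147)*ME+y*MN; return [q[0],q[1],z]
def fpush():
    f=np.mean([robot.read_force() for _ in range(3)],0); return -(f[:2]@ME),f[:2]@MN,f[2]
E
python3 - <<'E'
from h import *
robot.servo_line(tcp(-.075,0),speed=.2)
print('free',np.round(fpush(),2),robot.read_t())
robot.servo_line(tcp(-.03,0),speed=.15);print(np.round(fpush(),2))
robot.servo_line(tcp(-.010,0),speed=.08);print(np.round(fpush(),2))
x=-.010
while x<.014:
    x+=.0015; robot.servo_line(tcp(x,0),speed=.03); f=fpush(); print(round(x,4),np.round(f,1),end=' ')
    if f[0]>4: break
print(robot.read_t()); snap('side','l1')
robot.servo_line(tcp(x-.012,0),speed=.1)
E
```

```text
free [-0.82  0.56 -1.17] 67.1917
[ 0.38  0.77 -1.48]
[ 0.58  0.05 -2.35]
-0.0085 [ 0.5  0.8 -2.2] -0.007 [-0.1  1.2 -1.7] -0.0055 [-0.2  0.2 -1.8] -0.004 [-0.3 -0.4 -1.7] -0.0025 [ 0.6 -0.4 -2.1] -0.001 [ 0.1 -0.6 -2.2] 0.0005 [-0.6 -0.5 -1.4] 0.002 [ 5.2 -0.1  0.6] 70.0417
```

View pics/l1.png

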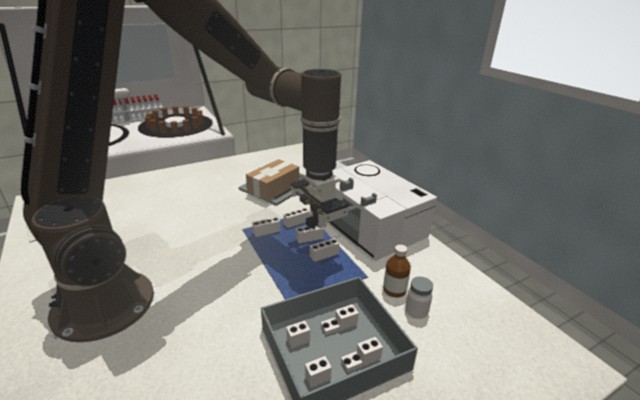

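The face is felt at x≈1.5 mm in my frame, which fits the vision estimate to within 2 mm. Now I'll feel sideways in 7 mm steps.

Run:
```python
from h import *
found=None
for y in [.007,.014,.021,.028,.035,.040,-.007,-.014,-.021,-.028,-.035,-.040]:
    robot.servo_line(tcp(-.005,y),speed=.12)
    hit=False
    for x in(.0015,.003,.0045,.0065):
        robot.servo_line(tcp(x,y),speed=.05);f=fpush()
        if f[0]>3: hit=True;break
    print(y,x,np.round(f,1),'hit' if hit else 'FREE',round(robot.read_t(),1),flush=True)
    if not hit: found=y;break
    robot.servo_line(tcp(-.005,y),speed=.1)
print(found)
```

```text
0.007 0.0015 [ 3.3 -0.4 -1. ] hit 70.9
0.014 0.0015 [ 3.7  1.1 -2.2] hit 71.7
0.021 0.0015 [ 4.6 -0.3 -1.5] hit 72.5
0.028 0.0015 [ 4.1  0.  -1.9] hit 73.2
0.035 0.0015 [ 4.1  0.  -1.8] hit 74.0
0.04 0.0015 [ 4.8 -0.3 -1.9] hit 74.8
-0.007 0.0015 [ 3.1 -0.  -1.4] hit 75.9
-0.014 0.0015 [ 3.4 -0.4 -1.9] hit 76.7
-0.021 0.003 [ 7.5  0.1 -0.3] hit 77.7
-0.028 0.003 [ 5.9 -0.4 -1.7] hit 78.7
-0.035 0.0065 [ 0.  -0.5 -0.9] FREE 80.3
-0.035
```

The slot is open at y≈-0.035. I'll push in steps while watching the forces.

Run:
```python
from h import *
y=-.035;x=.0065
while x<.046:
    x+=.003; robot.servo_line(tcp(x,y),speed=.04);f=fpush();print(round(x,4),np.round(f,1),flush=True)
    if f[0]>11 or abs(f[1])>10: break
print(robot.read_t(),robot.read_position())
p,w=snap('scene','m1');cv2.imwrite('pics/m1c.png',cv2.resize(cv2.imread('pics/m1.png')[180:330,240:430],None,fx=4,fy=4,interpolation=cv2.INTER_CUBIC))
```

```text
0.0095 [ 0.8  1.2 -1.2]
0.0125 [ 0.3 -0.2 -2. ]
0.0155 [ 0.5 -0.5 -2.1]
0.0185 [ 0.6 -0.7 -1.2]
0.0215 [ 0.4 -1.1 -2.1]
0.0245 [ 1.2 -0.2 -0.9]
0.0275 [ 1.2  1.1 -3.2]
0.0305 [ 0.9 -0.6 -2. ]
0.0335 [ 0.2 -0.3 -1.5]
0.0365 [ 1.6 -0.2 -2. ]
0.0395 [ 1.3  1.2 -2.4]
0.0425 [6.4 1.  0.4]
0.0455 [13.4  0.4  1.1]
83.5167 [ 0.63712511 -0.06273072  0.04658293]
```

View pics/m1c.png

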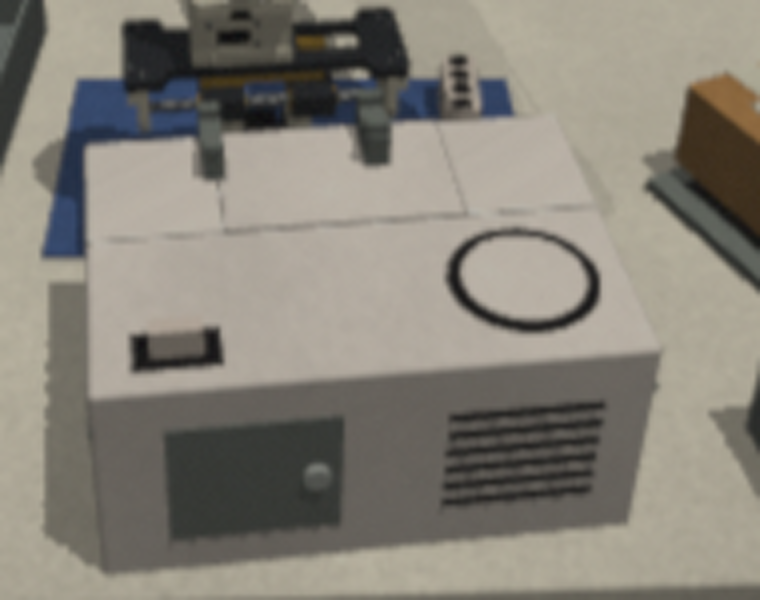

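The tab has risen at (177,343) in the crop. I'll measure its height, then withdraw and check the rod in the grip.

Run:
```python
from h import *
w=np.load('m1.npy').reshape(-1,3);w=w[np.isfinite(w).all(1)]
q=w[(w[:,2]>.157)&(w[:,2]<.2)&(w[:,0]>.82)&(w[:,0]<.97)&(w[:,1]<0)&(w[:,1]>-.2)];print('tab',len(q),np.percentile(q[:,2],[50,90,100]).round(4),q.mean(0).round(3))
y=-.035
robot.servo_line(tcp(.03,y),speed=.05);robot.servo_line(tcp(-.075,y),speed=.12);print(np.round(fpush(),1))
robot.servo_line(tcp(-.075,y,.24),speed=.2)
robot.goto([.7215,-.066,.24],down(-85.5));robot.dwell(.2)
print(robot.read_t(),robot.read_position().round(4),np.round(robot.read_force(),1),robot.read_grip_width())
for n in('scene','side','wrist'):
    p,w=snap(n,'n1'+n);w=w.reshape(-1,3);w=w[np.isfinite(w).all(1)]
    for nm,w2 in(('now',w),)+((('before',np.load('j1c.npy').reshape(-1,3)),) if n=='scene' else ()):
        q=w2[(w2[:,2]>.25)&(w2[:,2]<.31)&(w2[:,1]>-.02)&(w2[:,1]<.12)&(w2[:,0]>.66)&(w2[:,0]<.77)]
        if len(q)>10:
            A=np.c_[q[:,1],np.ones(len(q))];print(n,nm,len(q),'z',np.linalg.lstsq(A,q[:,2],rcond=None)[0],'x',np.linalg.lstsq(A,q[:,0],rcond=None)[0],'ymax',q[:,1].max(),q[:,2].max())
    if n=='scene':
        q=w[(w[:,2]>.157)&(w[:,2]<.2)&(w[:,0]>.82)&(w[:,0]<.97)&(w[:,1]<0)&(w[:,1]>-.2)];print('tab after',len(q),np.percentile(q[:,2],[50,90,100]).round(4))
```

```text
tab 118 [0.1689 0.1715 0.1726] [ 0.9   -0.116  0.167]
[ 0.   0.2 -0.5]
87.8083 [ 0.7213 -0.066   0.2404] [-0.4  0.1 -2.5] 0.27202165283186786
scene now 195 z [0.01646151 0.29086561] x [-0.08454705  0.71766549] ymax 0.07917689928543879 0.29653335319584945
scene before 193 z [0.00782297 0.28777954] x [-0.08257298  0.71719591] ymax 0.07978050489006193 0.2935099485233204
tab after 118 [0.1693 0.1711 0.1729]
side now 11 z [-0.1302463   0.28779736] x [0.1467796  0.71741658] ymax -0.007715786289367199 0.2937320676803926
```

View pics/n1scene.png

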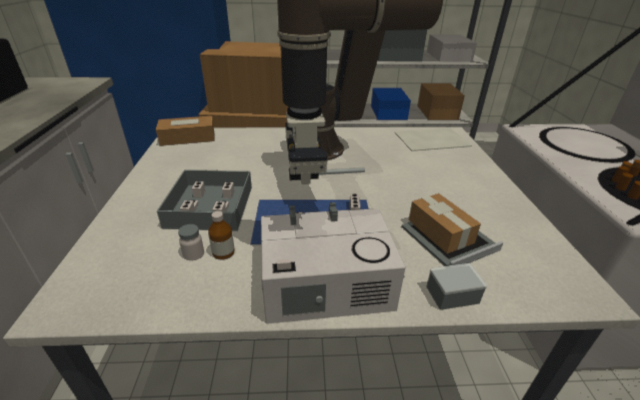

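The tab is 20 mm proud and stays there, and the rod hasn't slipped along the grip (tip within 1 mm, about 2 mm higher). I'll lay it back.

Run:
```python
from h import *
g=[.7216,-.066]
robot.servo_line([*g,.165],speed=.15)
for z in (.15,.142,.138,.136,.1345,.133,.132):
    robot.servo_line([*g,z],speed=.05);f=np.mean([robot.read_force() for _ in range(3)],0);print(z,np.round(f,1))
    if f[2]>4: break
snap('scene','o0')
robot.move_gripper(.35);robot.move_gripper(.55);robot.dwell(.2)
robot.servo_line([*g,.22],speed=.12)
robot.dwell(.1);print(robot.read_t())
p,w=snap('wrist','o1')
Q=w.reshape(-1,3);Q=Q[np.isfinite(Q).all(1)];q=Q[(Q[:,2]>.187)&(Q[:,2]<.2)&(Q[:,0]>.6)&(abs(Q[:,1])<.3)]
for c in clusters(q,minn=60): r=rect(c);print(np.round(r[0],4),np.round(r[1:],1),len(c),c[:,2].mean().round(4))
```

```text
0.15 [ 0.5 -0.3 -0.7]
0.142 [ 0.1 -0.6 -1.8]
0.138 [ 0.2  0.4 -1.6]
0.136 [-0.4 -0.1 -1. ]
0.1345 [ 0.1  1.3 -0.4]
0.133 [-2.4  2.   4.7]
92.5667
[ 0.7217 -0.0692] [ 69.8  24.1 -85.5] 3965 0.1914
```

View pics/o1.png

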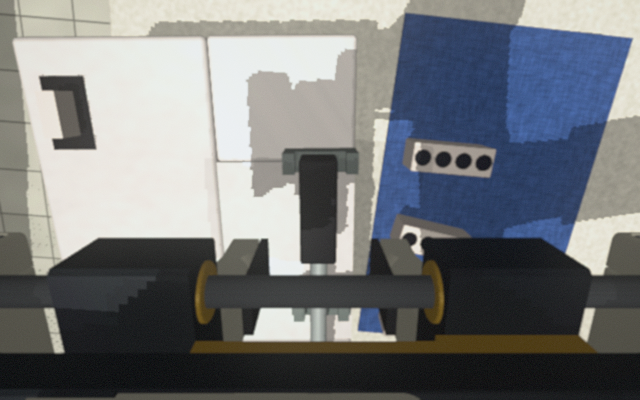

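The handle is back at (.7217,-.0692), heading -85.5° and top z 0.1914, the same as at the start to within 0.2 mm. I'll clear the arm and do a final check of everything.

Run:
```python
from h import *
robot.servo_line([.72,-.066,.30],speed=.2)
robot.goto([.42,.10,.30],down(176));robot.dwell(.3)
p,w=snap('side','q1');p2,s=snap('scene','q1c')
carton(s);carton(w)
for r in racks(w,.0405,.05): print(np.round(r[0][0],4),np.round(r[0][1:],1),r[1])
S=s.reshape(-1,3);S=S[np.isfinite(S).all(1)]
for n,b in dict(bottle=(.55,.8,-.33,-.2,.12,.15),jar=(.55,.8,-.5,-.33,.08,.1),rodh=(.6,.85,-.11,-.03,.187,.2),tab=(.82,.97,-.2,0,.157,.2)).items():
    q=S[(S[:,0]>b[0])&(S[:,0]<b[1])&(S[:,1]>b[2])&(S[:,1]<b[3])&(S[:,2]>b[4])&(S[:,2]<b[5])]
    o=np.load('w_scene.npy').reshape(-1,3);o=o[np.isfinite(o).all(1)];q0=o[(o[:,0]>b[0])&(o[:,0]<b[1])&(o[:,1]>b[2])&(o[:,1]<b[3])&(o[:,2]>b[4])&(o[:,2]<b[5])]
    print(n,q.mean(0).round(4),'start',q0.mean(0).round(4) if len(q0) else None)
print(robot.read_t())
```

```text
carton deck xy [ 0.0805 -0.0125] [182.7 114.8  23.1] top z 0.0887
carton deck xy [ 0.083  -0.0142] [189.9 113.4  22.4] top z 0.0871
[0.4813 0.1033] [83.5 36.4 -6. ] 149
[ 0.5864 -0.0906] [85.2 35.5 -1.5] 197
[0.5879 0.0052] [ 84.6  35.7 -11.1] 162
[0.5896 0.1082] [83.6 33.8  1.3] 132
[ 0.6939 -0.0264] [315.2  12.2 -83.4] 167
bottle [ 0.6838 -0.302   0.1363] start [ 0.6839 -0.3016  0.1362]
jar [ 0.6861 -0.385   0.0904] start [ 0.6863 -0.3849  0.0908]
rodh [ 0.7236 -0.0691  0.1929] start [ 0.7236 -0.0688  0.1928]
tab [ 0.9007 -0.1157  0.1668] start None
95.5
```

View pics/q1.png

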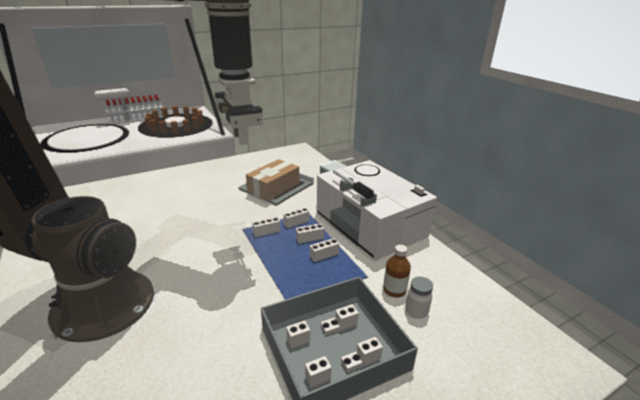

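The final view shows the four broken racks in the bin, the four whole racks on the mat, the carton flat on the deck, the rod in its cradle at (360,190) and the tab up at (419,190).

```bash
python3 -c "
from rig import robot
print(robot.job_done(), robot.read_t())"
```

```text
the job is handed in; nothing more can be done
the job is handed in; nothing more can be done
```

The job is handed in, at about 95 s of the 210 s allowed. My last checks all passed; the hand-in itself gives no verdict.

**What I did**
- **Carton:** I tipped it over the step, then nudged it about 30 mm further on because it had come to rest only 50 mm past the step.
- **Racks:** All four broken ones (two short, two chipped) went into the bin.
- **Latch:** I felt across the hidden face with the rod in 7 mm steps, found the slot at about y = −35 mm, and pushed the latch until it hit its stop at about 13 N.
- **Rod:** I withdrew it and laid it back in its cradle.

**Last checks**
- **Carton:** it lies flat, its centre about 81 mm past the step and 13 mm off the midline.
- **Latch:** the tab is about 20 mm proud and stayed up after the rod came out.
- **Rod:** the handle is within about 0.3 mm of where it started, at the same angle.
- **Racks:** all four broken racks are in the bin, and the four whole ones stand where they were on the mat.
- **Bottle and jar:** both are within 0.5 mm of their starting places.

**What disagreed**
- **Fingertip height:** the real fingertips are about 29 mm above the reported tool point. My first grasp closed above the rack and may have lightly touched its top. I measured the offset with both cameras and corrected for it.
- **Moved rack:** one chipped rack shifted about 2 cm during the run while the arm was not near it. I found it again with the wrist camera before gripping it.

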